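# Sort the parts of a dismantled hoist into their trays

## Robot

A 6-joint arm with a two-finger parallel gripper is mounted at the origin on a cart in front of the work surface, level with it; the furniture and walls round the work are solid. World frame = base frame: x ahead of the robot, y to its left, z up, the work surface at z = 0. Lengths are in m, angles in degrees, forces in N, time in s.
With the tool pointing down it reaches from about 0.275 to 0.825 m from the base axis. Payload 5.2 kg.
Tool frame: the origin (TCP) lies on the centre line of the jaws, within the pads' length; the fingertips stand 17 mm ahead of it and the grasp point (between the pads) lies 2 mm behind it (manip.nose_length is the distance from the TCP to the fingertips, in m); x points along the fingers, y is the direction in which the jaws open and shut, and the axes are right-handed (so a half turn about x gives the same grasp; the last joint's range is limited). The gripper opens to 93 mm and grips with 3 to 60 N. Pads are 15 mm wide; open, the fingers measure 128 mm over their backs; the gripper's body (75 mm by 188 mm) begins 65 mm behind the grasp point.
Start: joints at [62.865, 14.817, 87.949, -0, 77.235, -11.62], TCP at [0.147, 0.53, 0.2] pointing down, gripper open.
Joint ranges: [-179.93, 179.93], [-52.35, 119.4], [10.71, 147.94], [-69.91, 249.91], [12.55, 155.21], [-178.61, 178.61]. Speed limits (degrees/s): [147.25, 147.25, 180, 180, 180, 180].

## Interface

Orientations are given as [roll, pitch, yaw] about the fixed x, y, z axes, in that order (R = Rz(yaw) Ry(pitch) Rx(roll)).
In Python, from cell import manip gives the robot as it stands.
- The arm moves only by the shell command python3 -m handwheel 'ROWS' [FORCE]. ROWS is JSON, a list of rows, each an object with "translation": the shift along the tool's x, y, z each as a share of 150 mm, from -1 to 1, a list of three; "turn": the turn, a rotation vector about the tool's x, y, z each as a share of 45 degrees, from -1 to 1, a list of three; "jaw": the opening, from -1 (shut) to 1 (fully open). In form: [{"translation": [dx, dy, dz], "turn": [wx, wy, wz], "jaw": jaw}, ...]. A call has 1 to 10 rows; each row shifts and turns the pose as measured when the row begins, along the tool's axes as they then stand; what a row does not reach is not made up. A row lasts 1/8 s, in which the tool goes at most 62.5 mm and 10.7 degrees, less where a joint would pass 70% of its speed; a pose out of reach is approached as far as the arm can. A call with a number of a shift or a turn outside -1 to 1 is refused whole. A call with a gripper value outside its range is refused whole. The fingers move at their own pace and stop on an object; FORCE is the grip in N (left out, the last holds). Time passes only in rows, so rows that do not move let the fingers close. It gives the time, the measured TCP pose, the force and the opening at its end, in the units of the state.
- manip.read_state(): the state, without advancing time (a new reading comes with each control period).
- manip.capture(name): name is "scene" or "top"; returns the picture (420x560x3 uint8, red, green, blue); there is no depth.
- manip.camera_model(name): a dict with "vertical_fov" (degrees; the focal length in pixels is half the picture's height over the tangent of half this angle, whatever the lens; pixels are square), "cx", "cy" (the principal point, pixels), "k1" (the pictures are not rectified: a ray, as slopes to the right and down, at radius r is drawn at 1 + k1 r^2 times it, then the intrinsics apply), "eye" and "rotation" of the camera in the world. Camera axes: x right, y up, looking along -z (the intrinsics and any distortion apply to the point x, -y, -z); pixel columns grow to the right and rows downward; lengths in m; the calibration is good to about 2 mm. A picture is of the moment at which its call begins. camera_model takes no time and is no camera call.
- manip.hand_in(): hands the job in, once; it reports no verdict.
The state is a dict: "time_s": time; "joint_pos": joint angles; "joint_vel": joint speeds; "joint_torque": joint torques, N m; "ee_pos": TCP position; "orientation": TCP orientation; "contact_force": force on the tool from outside, world axes, zero at the start; "wrist_torque": the same for the moment, N m; "width": opening from 0.0 (shut) to 1.0 (fully open).
Only numpy, scipy, OpenCV 4.12 (cv2) and the standard library are available. Lean on these libraries where they do the work, as an engineer would, in place of code of your own. Each camera call takes 0.05 s, during which the arm holds its last target. There are 200 camera calls.

## Task

Sort the parts left from a dismantled hoist: put both wooden pulley wheels in the green tray, both wing nuts in the blue tray and the small brass pot in the red tray. Everything must lie flat on the tray floor (pulleys side by side, not stacked; the pot upright). Leave the spanner and the dark pencil, which lie among the parts, where they are.

Things in the scene. Friction and masses are not known exactly. Their poses are not given: they have to be found in the camera images.
- green_tray: green plastic parts tray, fixed to the bench, open at the top: outside 148 mm (its x) by 164 mm (its y), 42 mm high (45 mm with its rolled rim), of which a 20 mm foot; walls 4 mm thick; inside 140 by 156 mm and 18 mm deep, the inner floor 24 mm above the bench. Origin at the centre of its underside, on the bench top; z up. The three trays are alike but for colour and stand in any order.
- blue_tray: blue plastic parts tray, fixed to the bench, open at the top: outside 148 mm (its x) by 164 mm (its y), 42 mm high (45 mm with its rolled rim), of which a 20 mm foot; walls 4 mm thick; inside 140 by 156 mm and 18 mm deep, the inner floor 24 mm above the bench. Origin at the centre of its underside, on the bench top; z up. The three trays are alike but for colour and stand in any order.
- red_tray: red plastic parts tray, fixed to the bench, open at the top: outside 148 mm (its x) by 164 mm (its y), 42 mm high (45 mm with its rolled rim), of which a 20 mm foot; walls 4 mm thick; inside 140 by 156 mm and 18 mm deep, the inner floor 24 mm above the bench. Origin at the centre of its underside, on the bench top; z up. The three trays are alike but for colour and stand in any order.
- pulley_a: turned dark-wood pulley wheel (sheave), a grooved disc 63 mm in diameter and 22 mm thick, lying flat, about 60 g. Origin at the centre of its underside; z up along its axis. It can be gripped across its diameter from any side; the two pulleys are alike.
- pulley_b: turned dark-wood pulley wheel (sheave), a grooved disc 63 mm in diameter and 22 mm thick, lying flat, about 60 g. Origin at the centre of its underside; z up along its axis. It can be gripped across its diameter from any side; the two pulleys are alike.
- wing_nut_a: dark iron wing nut, about 30 g: round hub 20 mm in diameter and 10 mm high, with two wings along its own y (42 mm over the wings, 19 mm high), none along x. Origin at the centre of its underside; z up. Grip the hub across its own x, low down with the fingertips. The two wing nuts are alike.
- wing_nut_b: dark iron wing nut, about 30 g: round hub 20 mm in diameter and 10 mm high, with two wings along its own y (42 mm over the wings, 19 mm high), none along x. Origin at the centre of its underside; z up. Grip the hub across its own x, low down with the fingertips. The two wing nuts are alike.
- brass_pot: small empty round brass-coloured pot, open at the top, 58 mm in diameter and 39 mm high, about 120 g, standing upright. Origin at the centre of its underside; z up. Grip it across its outside diameter, from any side.
- spanner: rusty open-ended spanner, loose, 149 mm long (its y) by 28 mm, 5 mm thick, lying on the bench between the parts, pointing roughly away from the robot; stays there. Origin at the centre of its underside.
- pencil: short dark green pencil, loose, 110 mm long (its y), 8 mm thick, lying on the bench between the parts, pointing roughly away from the robot; stays there. Origin at the middle of its underside.
Mind the look-alikes: they are no part of the job. There is more than one size of the brass_pot; the job needs the largest.

How it is judged (in metres and radians):
At the end, for the whole second after the job is handed in: Both pulleys inside the green tray, both wing nuts inside the blue, the brass pot inside the red: each wholly within the walls, underside less than 4 mm above the tray floor, level within 0.12 rad, at rest. Spanner and pencil within 30 mm of where they were (x of pulley_a in the frame of green_tray between -0.042 and 0.042 m and y of pulley_a in the frame of green_tray between -0.05 and 0.05 m and z of each of pulley_a, pulley_b in the frame of green_tray below 0.028 m and angle between each of pulley_a, pulley_b, wing_nut_a, wing_nut_b, brass_pot's own z axis and vertical below 0.12 rad and linear speed of each of pulley_a, pulley_b, wing_nut_a, wing_nut_b, brass_pot below 0.02 m/s and angular speed of each of pulley_a, pulley_b, wing_nut_a, wing_nut_b, brass_pot below 0.3 rad/s and x of pulley_b in the frame of green_tray between -0.042 and 0.042 m and y of pulley_b in the frame of green_tray between -0.05 and 0.05 m and x of wing_nut_a in the frame of blue_tray between -0.06 and 0.06 m and y of wing_nut_a in the frame of blue_tray between -0.068 and 0.068 m and z of each of wing_nut_a, wing_nut_b in the frame of blue_tray below 0.028 m and x of wing_nut_b in the frame of blue_tray between -0.06 and 0.06 m and y of wing_nut_b in the frame of blue_tray between -0.068 and 0.068 m and x of brass_pot in the frame of red_tray between -0.044 and 0.044 m and y of brass_pot in the frame of red_tray between -0.052 and 0.052 m and z of brass_pot in the frame of red_tray below 0.028 m and distance of each of spanner, pencil from where it was at the start of the episode below 0.03 m); the robot touches nothing.
It fails at once if the spanner is pushed more than 40 mm from its place (distance of spanner from where it was at the start of the episode above 0.04 m).
It fails at once if the pencil is pushed more than 40 mm from its place (distance of pencil from where it was at the start of the episode above 0.04 m).
It also fails if it takes over 120 s, if anything falls off the work surface, if the arm or the gripper's body presses on something with over 40 N, if the wrist force passes 120 N, or if a joint passes its speed limit or range.

## Working session

There is one attempt and no reset: what is moved stays moved. The work goes in short steps, Python scripts to look and compute and a shell command to move; the robot and the scene stay as the last step left them, time stands still between calls to the robot, and variables do not carry over. Pictures are saved under pics/ and viewed, about 12 in all and at most 16, crops included, and the job is handed in when it is done.

```bash
mkdir -p pics; ls
cat > h.py <<'E'
import numpy as np, cv2
from cell import manip
def snap(n,f):
    im=manip.capture(n); cv2.imwrite('pics/'+f,im[:,:,::-1]); return im
def ray(n,u,v):
    c=manip.camera_model(n); f=210/np.tan(np.radians(c['vertical_fov'])/2)
    K=np.array([[f,0,c['cx']],[0,f,c['cy']],[0,0,1]])
    p=cv2.undistortPoints(np.array([[[u,v]]],float),K,np.array([c['k1'],0,0,0,0]))[0,0]
    return np.array(c['eye']),np.array(c['rotation'])@np.array([p[0],-p[1],-1])
def pt(n,u,v,z):
    e,d=ray(n,u,v); return e+d*(z-e[2])/d[2]
E
python3 - <<'E'
from h import *
for n in ('top','scene'):
    im=snap(n,n+'0.png'); print(manip.camera_model(n))
print(manip.read_state())
E
```

```text
pics
{'vertical_fov': 42.920710787566726, 'cx': 277.15148250616795, 'cy': 219.97426840469598, 'k1': 0.03359642637328832, 'eye': array([0.19295851, 0.07941437, 1.55717699]), 'rotation': array([ 11.09405604,  -1.53444909, -88.45985654])}
{'vertical_fov': 46.37171211882085, 'cx': 284.43623383625817, 'cy': 214.74852193005822, 'k1': 0.033238075010980084, 'eye': array([-0.54832644, -0.59689916,  1.06031964]), 'rotation': array([ 50.70329301,  -0.41805596, -58.78668844])}
{'time_s': 0.1, 'joint_pos': array([ 6.28648559e+01,  1.48551112e+01,  8.80040471e+01, -6.49175380e-05,
        7.72371154e+01, -1.16199708e+01]), 'joint_vel': array([ 0.01427573, -0.11997503, -0.08508331, -0.04036943,  0.01288266,
       -0.03233786]), 'joint_torque': array([ 2.03156749e-03, -4.38207901e+01, -2.84644800e+01,  7.21430546e-02,
        3.60492733e-02, -4.35021866e-05]), 'ee_pos': array([0.1468551 , 0.5294796 , 0.19970596]), 'orientation': array([-101.58230509,   89.90372629, -117.09746399]), 'contact_force': array([ 0.32754542,  0.01120619, -0.32357936]), 'wrist_torque': array([ 0.02648371, -0.05671301, -0.03036579]), 'width': 0.9957325560054059}
```

```bash
sed -i "s/np.array(c\['rotation'\])@/Rotation.from_euler('xyz',c['rotation'],degrees=True).as_matrix()@/; 1a from scipy.spatial.transform import Rotation" h.py
python3 - <<'E'
from h import *
for n in('top','scene'): cv2.imwrite(f'pics/{n}0b.png',cv2.resize(cv2.imread(f'pics/{n}0.png'),(800,600),interpolation=cv2.INTER_CUBIC))
for u,v in((280,210),(10,10),(550,410)): print(pt('top',u,v,0),pt('scene',u,v,0))
E
```

```text
[0.52999763 0.0382454  0.        ] [0.57786969 0.09438385 0.        ]
[1.14173827 0.89959343 0.        ] [1.4454478  2.74274451 0.        ]
[-0.01453617 -0.72724333  0.        ] [ 0.28051047 -0.81299643  0.        ]
```

View pics/top0b.png

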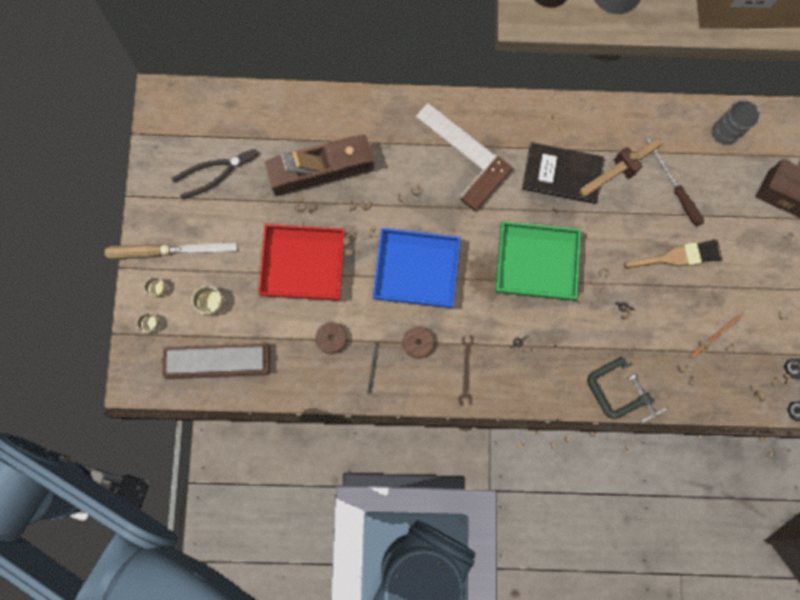

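View pics/scene0b.png

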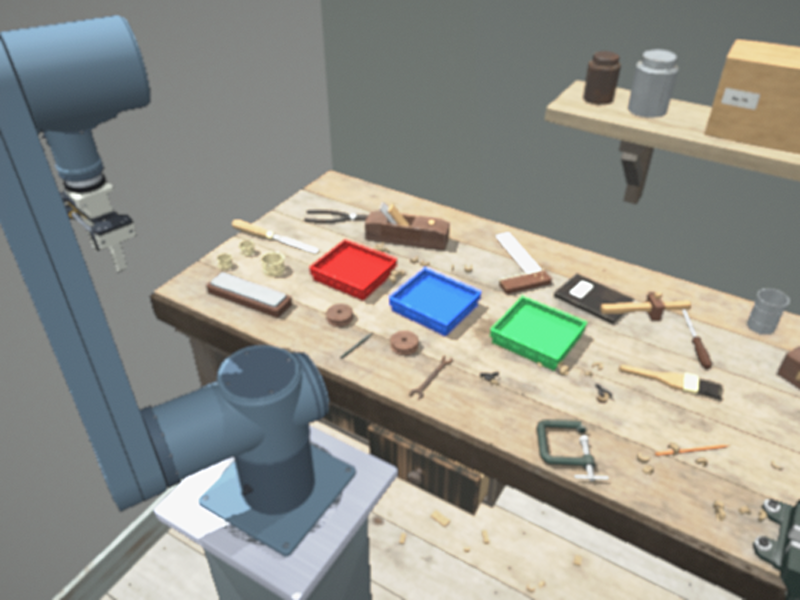

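Top view shows (800x600): trays red (302,262), blue (418,267), green (539,261); pulleys (331,338), (418,342); wing-nut candidates (519,341), (624,307) versus wood chips (bright brown); pots: big (208,300) versus small (156,287) and (148,323); pencil (373,368), spanner (466,370). I choose the big pot and the two dark nuts; checking in one composite crop.

Run:
```python
from h import *
im=cv2.imread('pics/top0.png'); sc=cv2.imread('pics/scene0.png')
def crop(im,u,v,w=28,h=28): return cv2.resize(im[v-h:v+h,u-w:u+w],(266,266),interpolation=cv2.INTER_CUBIC)
g=[[crop(im,130,214),crop(im,363,238,20,20),crop(im,437,215,20,20)],[crop(sc,180,182),crop(sc,342,264,20,20),crop(sc,422,272,20,20)]]
cv2.imwrite('pics/crops.png',np.vstack([np.hstack(r) for r in g]))
hsv=cv2.cvtColor(im,cv2.COLOR_BGR2HSV)
def masks(n,hsv):
    H,S,V=cv2.split(hsv)
    for name,m in dict(red=((H<6)|(H>174))&(S>170)&(V>90),blue=(H>105)&(H<125)&(S>130)&(V>80),green=(H>50)&(H<80)&(S>120)&(V>70)).items():
        m=m.astype(np.uint8)
        c=max(cv2.findContours(m,0,2)[0],key=cv2.contourArea); r=cv2.minAreaRect(c)
        P=np.array([pt(n,u,v,.043) for u,v in cv2.boxPoints(r)])
        print(n,name,P.mean(0)[:2].round(4),[np.round(P[i]-P[i-1],3)[:2].tolist() for i in (1,2)])
masks('top',hsv)
V=hsv[:,:,2]
for name,(u,v,w) in dict(pulA=(232,236,16),pulB=(293,240,16),nutA=(363,239,12),nutB=(437,215,12),pencil=(261,258,20),spanner=(326,259,26)).items():
    sub=V[v-w:v+w,u-w:u+w]; t,m=cv2.threshold(sub,0,255,cv2.THRESH_BINARY_INV+cv2.THRESH_OTSU)
    k,lab,st,ce=cv2.connectedComponentsWithStats(m); i=1+np.argmax(st[1:,4])
    c=max(cv2.findContours((lab==i).astype(np.uint8),0,2)[0],key=cv2.contourArea)
    e=cv2.minAreaRect(c); z={'p':.011,'n':.008}.get(name[0],.004)
    if name[:3]=='pul': z=.02
    print(name,t,st[i],(ce[i]+[u-w,v-w]).round(1),pt('top',*(ce[i]+[u-w,v-w]),z).round(4),e[1:])
```

```text
top red [0.5948 0.2429] [[0.147, 0.0], [-0.005, -0.164]]
top blue [0.5911 0.0076] [[0.148, -0.012], [-0.014, -0.165]]
top green [ 0.6142 -0.2436] [[0.149, -0.013], [-0.01, -0.166]]
pulA 136.0 [  0   5  32  27 524] [233.1 237.3] [0.4399 0.1729 0.02  ] ((27.577163696289062, 25.455841064453125), 45.0)
pulB 131.0 [  0   4  32  24 511] [293.4 239.6] [ 0.4387 -0.0027  0.02  ] ((24.041629791259766, 27.577163696289062), 45.0)
nutA 146.0 [  0   4  24  20 337] [364.4 242.8] [ 0.4377 -0.2124  0.008 ] ((19.0, 23.0), 90.0)
nutB 124.0 [ 5  8 14  9 71] [436.4 214.3] [ 0.5303 -0.4277  0.008 ] ((12.65007495880127, 7.183992862701416), 38.65980911254883)
pencil 122.0 [ 16   1  24  38 172] [263.1 254.1] [0.3947 0.0844 0.011 ] ((16.992759704589844, 43.0400505065918), 29.744882583618164)
spanner 127.0 [  0   0  42  51 390] [320.2 253.6] [ 0.4021 -0.0829  0.004 ] ((41.47895050048828, 48.53369903564453), 4.236394882202148)
```

View pics/crops.png

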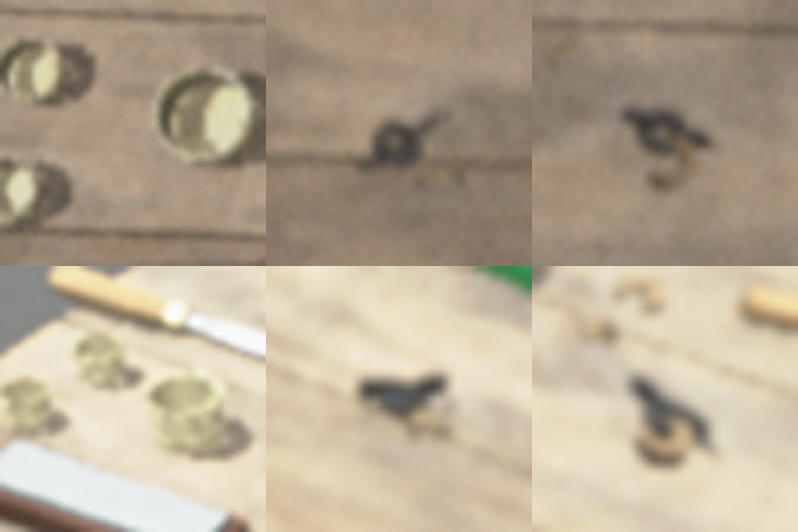

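Crops: large pot rim centred at crop (206,113), clearly ~57 mm versus small ones; nut A hub at (397,143), wings (361,164)-(440,115); nut B hub at (660,131), wings (627,113)-(710,142), with a wood curl beside it. Now world positions.

```bash
cat >> h.py <<'E'
def plan(x,y,z,yaw=None):
    """rows needed: turn about tool x first, then shift in the turned frame (shares)"""
    s=manip.read_state(); p=s['ee_pos']; R=Rotation.from_euler('xyz',s['orientation'],degrees=True).as_matrix()
    cur=np.degrees(np.arctan2(R[1,1],R[0,1]))
    if yaw is None: d=0
    else: d=(yaw-cur+90)%180-90
    yw=np.radians(cur+d); X=np.array([0,0,-1.]);Y=np.array([np.cos(yw),np.sin(yw),0]);T=np.column_stack([X,Y,np.cross(X,Y)])
    rv=np.degrees(Rotation.from_matrix(R.T@T).as_rotvec()); sh=T.T@(np.array([x,y,z])-p)/.15
    print('t',round(s['time_s'],2),'p',p.round(4),'jaw yaw',cur.round(1),'turn deg',rv.round(1),'share',(rv/45).round(3),'SHIFT',sh.round(3),'j6',s['joint_pos'][5].round(0),'w',round(s['width'],3),'F',s['contact_force'].round(1))
E
python3 - <<'E'
from h import *
P=lambda n,u,v,z:pt(n,u,v,z).round(4)[:2]
im=cv2.imread('pics/top0.png')
for n,(u,v) in dict(A=(233,236),B=(293,239)).items():
  for t in(95,105,115):
    m=((im.max(2)<t)*255).astype(np.uint8); k,l,st,ce=cv2.connectedComponentsWithStats(m[v-18:v+18,u-18:u+18])
    i=1+np.argmax(st[1:,4]); c=ce[i]+[u-18,v-18]; print(n,t,st[i],c.round(1),P('top',*c,.02))
print('pot',P('top',145.4,209.8,.039),'scene rim',P('scene',152+(188-0)*.2105,154+(388-266)*.2105,.039))
f=lambda x,y,u0,v0:(u0+x*40/266,v0+y*40/266)
for nm,u0,v0,h,a,b in(('nA',343,218,(131,143),(95,164),(174,115)),('nB',417,195,(128,131),(95,113),(178,142))):
  A=P('top',*f(*a,u0,v0),.017);B=P('top',*f(*b,u0,v0),.017); print(nm,P('top',*f(*h,u0,v0),.008),(A+B)/2,np.linalg.norm(A-B),'wing yaw',np.degrees(np.arctan2(*(A-B)[::-1])))
print('scene nuts',P('scene',342.2,263.9,.008),P('scene',422,273.7,.008))
# scene trays
hs=cv2.cvtColor(cv2.imread('pics/scene0.png'),cv2.COLOR_BGR2HSV)
print('pencil',P('top',261,258,.004),'spanner',P('top',326,259,.004))
plan(.44,.173,.12,0)
E
```

```text
A 95 [18 19 13 10 37] [240.3 242. ] [0.4268 0.1516]
A 105 [16 10 15 20 74] [240.2 239.6] [0.434  0.1522]
A 115 [ 11   8  21  22 188] [236.8 237. ] [0.4411 0.1623]
B 95 [23 17  9 12 28] [302.9 243.1] [ 0.4292 -0.0305]
B 105 [21 10 11 19 56] [302.5 241.3] [ 0.4345 -0.0292]
B 115 [ 10   9  23  21 113] [299.2 241.9] [ 0.4324 -0.0195]
pot [0.5094 0.4273] scene rim [0.5176 0.4301]
nA [ 0.4473 -0.2074] [ 0.4475 -0.2073] 0.041880783182743866 wing yaw 123.31063082456082
nB [ 0.5291 -0.4271] [ 0.5288 -0.428 ] 0.03851700922968965 wing yaw 71.84729411334882
scene nuts [ 0.4466 -0.207 ] [ 0.5339 -0.4255]
pencil [0.384  0.0901] spanner [ 0.3868 -0.1001]
t 0.1 p [0.1469 0.5295 0.1997] jaw yaw 74.5 turn deg [74.5  0.   0.1] share [1.655e+00 1.000e-03 2.000e-03] SHIFT [0.531 1.954 2.377] j6 -12.0 w 0.996 F [ 0.3  0.  -0.3]
```

Run:
```python
from h import *
T=cv2.imread('pics/top0.png');S=cv2.imread('pics/scene0.png')
crop=lambda im,u,v,k=20:cv2.resize(im[v-k:v+k,u-k:u+k],(300,300),interpolation=cv2.INTER_CUBIC)
cv2.imwrite('pics/pul.png',np.vstack([np.hstack([crop(T,232,237),crop(T,293,240)]),np.hstack([crop(S,238,220),crop(S,283,240)])]))
for n,im,L in(('top',T,((232,237),(293,240))),('scene',S,((238,220),(283,240)))):
  a=cv2.cvtColor(im,cv2.COLOR_BGR2LAB)[:,:,1]
  for u,v in L:
    s=a[v-20:v+20,u-20:u+20];t,m=cv2.threshold(s,0,255,cv2.THRESH_OTSU+cv2.THRESH_BINARY)
    c=max(cv2.findContours(m,0,2)[0],key=cv2.contourArea);x,y,w,h=cv2.boundingRect(c);M=cv2.moments(c)
    print(n,t,(x+u-20,y+v-20,w,h),M['m10']/M['m00']+u-20,M['m01']/M['m00']+v-20,pt(n,M['m10']/M['m00']+u-20,M['m01']/M['m00']+v-20,.018 if n=='top' else .013).round(4))
```

```text
top 134.0 (221, 226, 21, 21) 231.31528662420382 236.2096602972399 [0.4434 0.1785 0.018 ]
top 134.0 (282, 229, 22, 21) 292.3889731917046 239.20586747597372 [4.401e-01 3.000e-04 1.800e-02]
scene 152.0 (231, 200, 27, 10) 247.96923076923076 203.26538461538462 [0.5374 0.2    0.013 ]
scene 134.0 (273, 232, 20, 16) 282.3354166666667 239.40833333333336 [0.4408 0.0013 0.013 ]
```

View pics/pul.png

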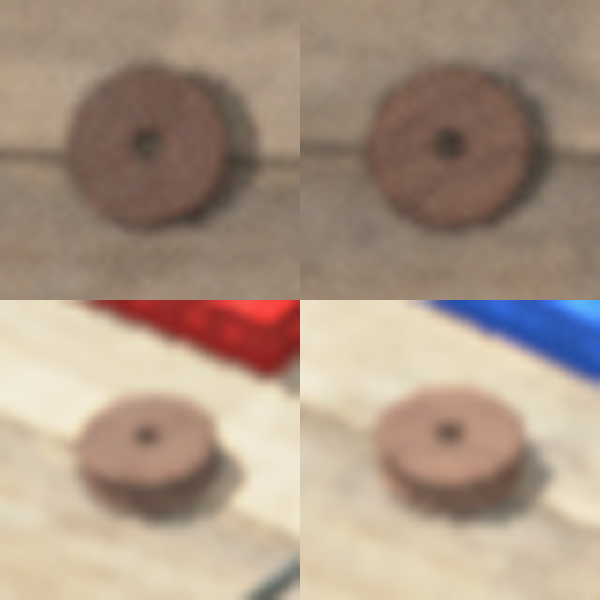

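```bash
python3 -m handwheel '[{"translation":[-0.2,0,0],"turn":[0.237,0,0],"jaw":1},{"translation":[0,0,0],"turn":[0.237,0,0],"jaw":1},{"translation":[0,0,0],"turn":[0.237,0,0],"jaw":1},{"translation":[0,0,0],"turn":[0.237,0,0],"jaw":1},{"translation":[0,0,0],"turn":[0.237,0,0],"jaw":1},{"translation":[0,0,0],"turn":[0.237,0,0],"jaw":1},{"translation":[0,0,0],"turn":[0.237,0,0],"jaw":1}]'; python3 -c "
from h import *
plan(.44,.173,.12,0)"
```

```text
time_s: 0.98
ee_pos: [0.1458, 0.5274, 0.2271]
orientation: [-26.2, 89.5, -117.2]
contact_force: [-0.1, 0.1, 1.0]
width: 1.0
t 0.97 p [0.1458 0.5274 0.2271] jaw yaw -1.0 turn deg [-1.   0.5  0.2] share [-0.022  0.011  0.005] SHIFT [0.714 1.962 2.363] j6 64.0 w 1.0 F [-0.1  0.1  1. ]
```

The pulleys: top holes at crop (147,143) and (447,143); world A≈(0.442,0.177), B≈(0.440,0.000).

```bash
python3 -m handwheel '[{"translation":[0.04,0.24,0.29],"turn":[0,0,0],"jaw":1},{"translation":[0.04,0.24,0.29],"turn":[0,0,0],"jaw":1},{"translation":[0.04,0.24,0.29],"turn":[0,0,0],"jaw":1},{"translation":[0.04,0.24,0.29],"turn":[0,0,0],"jaw":1},{"translation":[0.04,0.24,0.29],"turn":[0,0,0],"jaw":1},{"translation":[0.04,0.24,0.29],"turn":[0,0,0],"jaw":1},{"translation":[0.04,0.24,0.29],"turn":[0,0,0],"jaw":1},{"translation":[0.04,0.24,0.29],"turn":[0,0,0],"jaw":1}]'; python3 -c "
from h import *
plan(.442,.177,.08,0);plan(.442,.177,.02,0)"
```

```text
time_s: 1.98
ee_pos: [0.432, 0.1661, 0.1772]
orientation: [-32.6, 89.4, -123.3]
contact_force: [0.2, 1.0, 0.2]
width: 1.002
t 1.98 p [0.432  0.1661 0.1772] jaw yaw -0.7 turn deg [-0.7  0.5  0.3] share [-0.015  0.011  0.007] SHIFT [ 0.648  0.067 -0.073] j6 8.0 w 1.002 F [0.2 1.  0.2]
t 1.98 p [0.432  0.1661 0.1772] jaw yaw -0.7 turn deg [-0.7  0.5  0.3] share [-0.015  0.011  0.007] SHIFT [ 1.048  0.067 -0.073] j6 8.0 w 1.002 F [0.2 1.  0.2]
```

```bash
python3 -m handwheel '[{"translation":[0.25,0.067,-0.073],"turn":[-0.015,0.011,0.007],"jaw":1},{"translation":[0.35,0,0],"turn":[0,0,0],"jaw":1},{"translation":[0.25,0,0],"turn":[0,0,0],"jaw":1},{"translation":[0.0,0,0],"turn":[0,0,0],"jaw":1}]' 20; python3 -c "
from h import *
plan(.442,.177,.02,0)"
```

```text
time_s: 2.48
ee_pos: [0.4459, 0.1715, 0.0458]
orientation: [67.2, 89.9, -23.3]
contact_force: [-0.4, -0.7, 0.1]
width: 0.997
t 2.48 p [0.4459 0.1715 0.0458] jaw yaw -0.5 turn deg [-0.5  0.  -0.1] share [-0.012  0.001 -0.001] SHIFT [ 0.172 -0.026 -0.037] j6 8.0 w 0.997 F [-0.4 -0.7  0.1]
```

```bash
python3 -m handwheel '[{"translation":[0.1,-0.026,-0.037],"turn":[0,0,0],"jaw":1},{"translation":[0.07,0,0],"turn":[0,0,0],"jaw":1},{"translation":[0,0,0],"turn":[0,0,0],"jaw":-1},{"translation":[0,0,0],"turn":[0,0,0],"jaw":-1},{"translation":[0,0,0],"turn":[0,0,0],"jaw":-1},{"translation":[0,0,0],"turn":[0,0,0],"jaw":-1},{"translation":[0,0,0],"turn":[0,0,0],"jaw":-1}]' 20; python3 -c "
from h import *
plan(.442,.177,.02,0)"
```

```text
time_s: 3.35
ee_pos: [0.4468, 0.1778, 0.0255]
orientation: [94.5, 89.4, 4.0]
contact_force: [-1.5, 0.3, -0.2]
width: 0.511
t 3.35 p [0.4468 0.1778 0.0255] jaw yaw -0.5 turn deg [-0.5 -0.  -0.6] share [-0.011 -0.001 -0.013] SHIFT [ 0.037 -0.032  0.005] j6 9.0 w 0.511 F [-1.5  0.3 -0.2]
```

```bash
python3 -m handwheel '[{"translation":[0,0,0],"turn":[0,0,0],"jaw":-1},{"translation":[0,0,0],"turn":[0,0,0],"jaw":-1}]' 20
python3 - <<'E'
from h import *
S=snap('scene','s1.png')[:,:,::-1];T=manip.capture('top')[:,:,::-1]
c=lambda im,u,v,k=40:cv2.resize(im[v-k:v+k,u-k:u+k],(400,400),interpolation=cv2.INTER_CUBIC)
cv2.imwrite('pics/c1.png',np.hstack([c(S,238,205),c(T,232,237)]))
E
```

```text
time_s: 3.6
ee_pos: [0.4468, 0.1778, 0.0255]
orientation: [94.6, 89.4, 4.1]
contact_force: [0.6, 0.0, 1.4]
width: 0.296
```

View pics/c1.png

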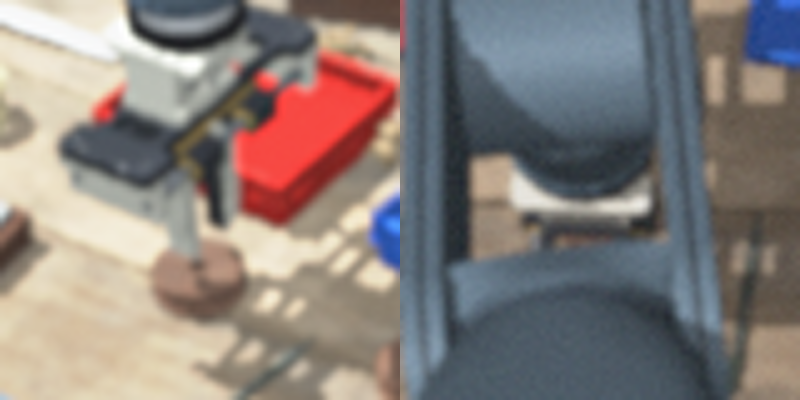

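```bash
python3 -c "
from h import *
print(manip.nose_length,[a for a in dir(manip) if a[0]!='_'])
s=manip.read_state();print(s)
# scene pixel of near finger tip & far tip -> where at heights
for (u,v) in ((198+197*.2,165+260*.2),(198+218*.2,165+226*.2)):
  for z in (.008,.022,.035): print(u,v,z,pt('scene',u,v,z).round(4))
"
```

```text
0.017 ['Unreachable', 'camera_model', 'capture', 'hand_in', 'nose_length', 'read_state']
{'time_s': 3.7, 'joint_pos': array([ 8.41362878e+00,  1.88960988e+01,  1.10484741e+02, -5.97681981e-02,
        5.00326140e+01,  8.95535168e+00]), 'joint_vel': array([-0.01970008, -0.08385609, -0.1314004 , -0.00735871, -0.03904395,
        0.04761387]), 'joint_torque': array([-4.14556882e-03, -4.00408995e+01, -2.06624937e+01,  5.77769685e-02,
       -5.39799943e-02,  7.84300573e-04]), 'ee_pos': array([0.44680738, 0.17778163, 0.02551011]), 'orientation': array([94.45171758, 89.41165294,  3.9481524 ]), 'contact_force': array([-0.32846195, -0.45083102, -0.00051964]), 'wrist_torque': array([-0.03783021,  0.07004989, -0.01085391]), 'width': 0.20868260215342277}
237.4 217.0 0.008 [0.4619 0.1914 0.008 ]
237.4 217.0 0.022 [0.4485 0.1809 0.022 ]
237.4 217.0 0.035 [0.436  0.1711 0.035 ]
241.6 210.2 0.008 [0.4993 0.2004 0.008 ]
241.6 210.2 0.022 [0.4854 0.1898 0.022 ]
241.6 210.2 0.035 [0.4724 0.1799 0.035 ]
```

```bash
python3 -m handwheel '[{"translation":[-0.35,0,0],"turn":[0,0,0],"jaw":1},{"translation":[-0.35,0,0],"turn":[0,0,0],"jaw":1},{"translation":[0,0,0],"turn":[0,0,0],"jaw":1},{"translation":[0,0,0],"turn":[0,0,0],"jaw":1},{"translation":[0,0,0],"turn":[0,0,0],"jaw":1},{"translation":[0,0,0],"turn":[0,0,0],"jaw":1},{"translation":[0,0,0],"turn":[0,0,0],"jaw":1},{"translation":[0,0,0],"turn":[0,0,0],"jaw":1},{"translation":[0,0,0],"turn":[0,0,0],"jaw":1}]' 20
python3 - <<'E'
from h import *
plan(.44,.177,.02,0)
S=manip.capture('scene')[:,:,::-1]
c=lambda im,u,v,k=45:cv2.resize(im[v-k:v+k,u-k:u+k],(600,600),interpolation=cv2.INTER_CUBIC)
cv2.imwrite('pics/c2.png',c(S,238,190))
R=manip.camera_model('scene')
from scipy.spatial.transform import Rotation as Q
def proj(p):
    f=210/np.tan(np.radians(R['vertical_fov'])/2);q=Q.from_euler('xyz',R['rotation'],degrees=True).as_matrix().T@(np.array(p)-R['eye'])
    x,y=q[0]/-q[2],-q[1]/-q[2];k=1+R['k1']*(x*x+y*y);return np.array([R['cx']+f*x*k,R['cy']+f*y*k])
e=manip.read_state()['ee_pos']
for d in((-.0465,0,-.017),(.0465,0,-.017),(-.064,0,-.017),(.064,0,-.017),(0,0,0)): print(d,((proj(e+np.array(d))-[193,145])*600/90).round())
E
```

```text
time_s: 4.82
ee_pos: [0.4422, 0.1771, 0.128]
orientation: [-38.5, 89.9, -129.1]
contact_force: [0.1, -0.1, -0.8]
width: 0.999
t 4.83 p [0.4422 0.1771 0.128 ] jaw yaw -0.5 turn deg [-0.5  0.1  0. ] share [-0.012  0.001  0.001] SHIFT [ 0.72  -0.015  0.   ] j6 9.0 w 0.999 F [ 0.1 -0.1 -0.8]
(-0.0465, 0, -0.017) [227. 397.]
(0.0465, 0, -0.017) [341. 298.]
(-0.064, 0, -0.017) [205. 417.]
(0.064, 0, -0.017) [361. 280.]
(0, 0, 0) [283. 318.]
```

View pics/c2.png

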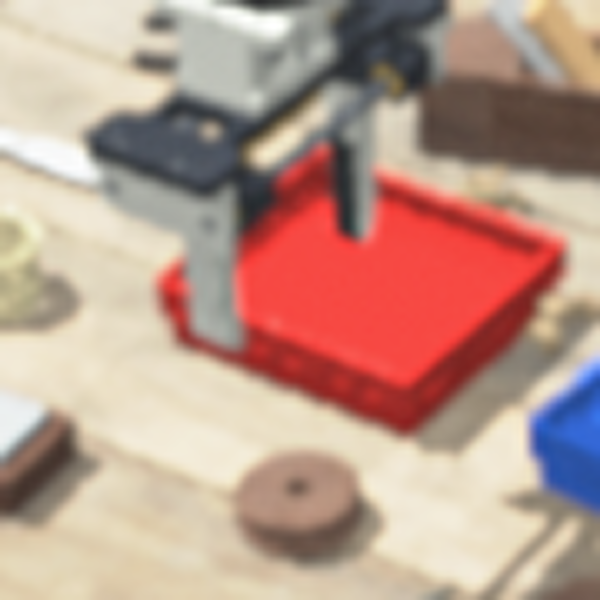

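The open fingertips appear at crop (217,348) and (358,240), where the pose predicts (216,407) and (351,289): the tips look ~30 mm higher than reported. Checking against the starting pictures for the offset's direction.

```bash
cat >> h.py <<'E'
def proj(n,p):
    c=manip.camera_model(n); f=210/np.tan(np.radians(c['vertical_fov'])/2)
    q=Rotation.from_euler('xyz',c['rotation'],degrees=True).as_matrix().T@(np.array(p)-c['eye'])
    x,y=q[0]/-q[2],-q[1]/-q[2]; k=1+c['k1']*(x*x+y*y); return np.array([c['cx']+f*x*k,c['cy']+f*y*k])
E
python3 - <<'E'
from h import *
T=cv2.imread('pics/top0.png');S=cv2.imread('pics/scene0.png')
y=np.radians(74.5); Y=np.array([np.cos(y),np.sin(y),0]); e=np.array([.1469,.5295,.1997])
for dz in(-.017,.013):
  for s in(-.055,.055): print(dz,s,*((proj(n,e+s*Y+[0,0,dz])-o)*400/90 for n,o in(('top',(40,300)),('scene',(35,120)))))
c=lambda im,u,v:cv2.resize(im[v:v+90,u:u+90],(400,400),interpolation=cv2.INTER_CUBIC)
cv2.imwrite('pics/c3.png',np.hstack([c(T,40,300),c(S,35,120)]))
E
```

```text
-0.017 -0.055 [271.75417622 204.10732426] [235.22318618 352.43066857]
-0.017 0.055 [ 83.80844274 145.75893178] [159.75543481 280.21294925]
0.013 -0.055 [255.37454554 206.27721469] [223.67448498 315.54925277]
0.013 0.055 [ 63.1216274  146.61575606] [147.64654793 243.88229552]
```

View pics/c3.png

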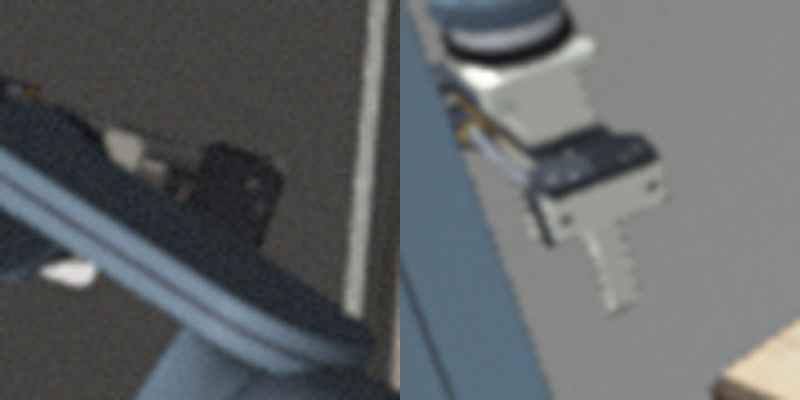

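Both pictures agree: the tips sit ~30–33 mm higher than the reported pose implies (a discrepancy with the stated 17 mm nose). I'll go by pictures and find the bench by careful touch.

```bash
python3 -m handwheel '[{"translation":[0.3,0,0],"turn":[0,0,0],"jaw":1},{"translation":[0.3,0,0],"turn":[0,0,0],"jaw":1},{"translation":[0.15,0,0],"turn":[0,0,0],"jaw":1},{"translation":[0,0,0],"turn":[0,0,0],"jaw":1}]'; python3 -m handwheel '[{"translation":[0.03,0,0],"turn":[0,0,0],"jaw":1},{"translation":[0.03,0,0],"turn":[0,0,0],"jaw":1},{"translation":[0,0,0],"turn":[0,0,0],"jaw":1}]';python3 -c "
from h import *
plan(.442,.177,-.01,0)"
```

```text
time_s: 5.38
ee_pos: [0.4445, 0.1773, 0.0141]
orientation: [88.1, 89.8, -2.4]
contact_force: [-0.3, 0.6, 0.8]
width: 1.0
time_s: 5.75
ee_pos: [0.4467, 0.1777, 0.0071]
orientation: [93.9, 89.5, 3.4]
contact_force: [-0.4, 0.2, 0.5]
width: 1.003
t 5.75 p [0.4467 0.1777 0.0071] jaw yaw -0.5 turn deg [-0.5 -0.  -0.5] share [-0.011 -0.001 -0.011] SHIFT [ 0.114 -0.032  0.005] j6 9.0 w 1.003 F [-0.4  0.2  0.5]
```

```bash
python3 -m handwheel '[{"translation":[0.03,-0.03,0],"turn":[0,0,-0.011],"jaw":1},{"translation":[0.03,0,0],"turn":[0,0,0],"jaw":1},{"translation":[0,0,0],"turn":[0,0,0],"jaw":1}]'; python3 -m handwheel '[{"translation":[0.025,0,0],"turn":[0,0,0],"jaw":1},{"translation":[0,0,0],"turn":[0,0,0],"jaw":1}]'; python3 -m handwheel '[{"translation":[0.025,0,0],"turn":[0,0,0],"jaw":1},{"translation":[0,0,0],"turn":[0,0,0],"jaw":1}]'
```

```text
time_s: 6.12
ee_pos: [0.4426, 0.1779, -0.0016]
orientation: [122.7, 89.9, 32.2]
contact_force: [0.8, -0.3, 0.6]
width: 1.004
time_s: 6.38
ee_pos: [0.4426, 0.1779, -0.0057]
orientation: [122.5, 89.9, 32.0]
contact_force: [-1.4, 0.3, -0.5]
width: 0.997
time_s: 6.62
ee_pos: [0.4426, 0.1779, -0.0097]
orientation: [124.7, 89.9, 34.2]
contact_force: [0.1, 0.2, 0.2]
width: 1.001
```

```bash
for i in 1; do python3 -m handwheel '[{"translation":[0.017,0,0],"turn":[0,0,0],"jaw":1},{"translation":[0,0,0],"turn":[0,0,0],"jaw":1}]'; python3 -m handwheel '[{"translation":[0.017,0,0],"turn":[0,0,0],"jaw":1},{"translation":[0,0,0],"turn":[0,0,0],"jaw":1}]'; done
```

```text
time_s: 6.88
ee_pos: [0.4427, 0.1779, -0.0125]
orientation: [124.0, 89.9, 33.5]
contact_force: [0.2, -0.2, -0.7]
width: 1.003
time_s: 7.12
ee_pos: [0.4428, 0.1779, -0.0152]
orientation: [121.7, 89.9, 31.2]
contact_force: [-0.2, -0.7, -0.1]
width: 1.0
```

```bash
python3 -m handwheel '[{"translation":[0.012,0,0],"turn":[0,0,0],"jaw":1},{"translation":[0,0,0],"turn":[0,0,0],"jaw":1}]'; python3 -m handwheel '[{"translation":[0.012,0,0],"turn":[0,0,0],"jaw":1},{"translation":[0,0,0],"turn":[0,0,0],"jaw":1}]'|sed -n 2,4p
python3 - <<'E'
from h import *
S=manip.capture('scene')[:,:,::-1]
cv2.imwrite('pics/c4.png',cv2.resize(S[180:240,200:280],(800,600),interpolation=cv2.INTER_CUBIC))
E
```

```text
time_s: 7.38
ee_pos: [0.4428, 0.1779, -0.017]
orientation: [122.1, 89.9, 31.6]
contact_force: [-0.1, 0.6, -0.3]
width: 0.998
ee_pos: [0.4433, 0.178, -0.0177]
orientation: [114.1, 89.9, 23.6]
contact_force: [-0.8, -0.3, -0.7]
```

View pics/c4.png

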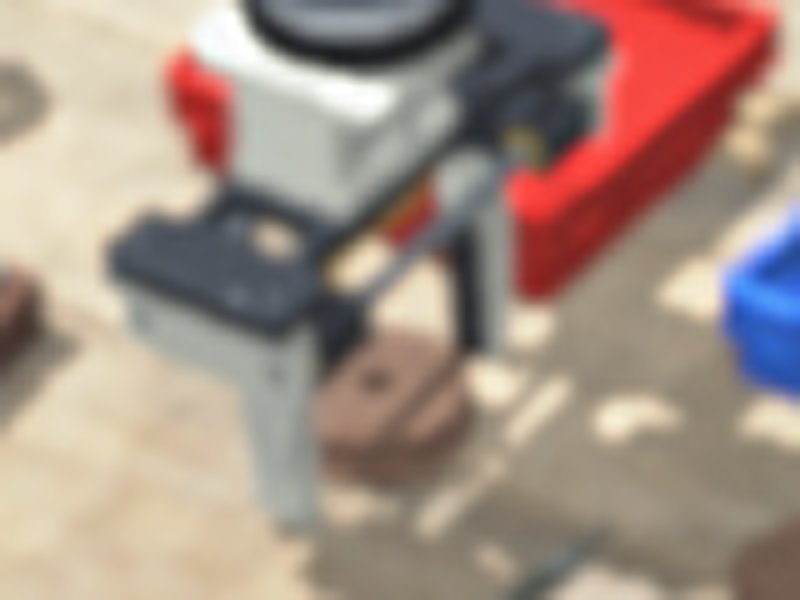

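Fingers straddle the pulley, near tip at (285,525), far at (487,350), both beside its base. Gripping and lifting a little.

```bash
python3 -c "
from h import *
for u,v in((228.5,232.3),(248.7,215)):
  for z in(0,.006):print(pt('scene',u,v,z).round(4))"
python3 -m handwheel '[{"translation":[-0.015,0,0],"turn":[0,0,0],"jaw":-1},{"translation":[0,0,0],"turn":[0,0,0],"jaw":-1},{"translation":[0,0,0],"turn":[0,0,0],"jaw":-1},{"translation":[0,0,0],"turn":[0,0,0],"jaw":-1},{"translation":[0,0,0],"turn":[0,0,0],"jaw":-1},{"translation":[0,0,0],"turn":[0,0,0],"jaw":-1}]' 20
python3 -m handwheel '[{"translation":[-0.1,0,0],"turn":[0,0,0],"jaw":-1},{"translation":[-0.3,0,0],"turn":[0,0,0],"jaw":-1},{"translation":[-0.3,0,0],"turn":[0,0,0],"jaw":-1},{"translation":[-0.3,0,0],"turn":[0,0,0],"jaw":-1}]'
```

```text
[0.3903 0.1764 0.    ]
[0.385 0.172 0.006]
[0.4986 0.1709 0.    ]
[0.4926 0.1665 0.006 ]
time_s: 8.43
ee_pos: [0.4433, 0.178, -0.0156]
orientation: [115.0, 89.9, 24.5]
contact_force: [-0.1, -1.3, 0.7]
width: 0.664
time_s: 8.93
ee_pos: [0.4398, 0.1773, 0.1375]
orientation: [-87.1, 89.6, -177.6]
contact_force: [1.1, -0.3, -1.5]
width: 0.66
```

```bash
python3 -m handwheel '[{"translation":[0,0.15,0.31],"turn":[-0.08,0,0],"jaw":-1},{"translation":[0,0.15,0.31],"turn":[0,0,0],"jaw":-1},{"translation":[0,0.15,0.31],"turn":[0,0,0],"jaw":-1},{"translation":[0,0.15,0.31],"turn":[0,0,0],"jaw":-1},{"translation":[0,0.15,0.31],"turn":[0,0,0],"jaw":-1},{"translation":[0,0.15,0.31],"turn":[0,0,0],"jaw":-1},{"translation":[0,0.15,0.31],"turn":[0,0,0],"jaw":-1},{"translation":[0,0,0],"turn":[0,0,0],"jaw":-1}]'; python3 -c "
from h import *
plan(.617,-.206,.0095,-4)"
```

```text
time_s: 9.93
ee_pos: [0.6206, -0.1486, 0.152]
orientation: [83.6, 89.3, -3.0]
contact_force: [-0.9, 0.8, -0.4]
width: 0.661
t 9.93 p [ 0.6206 -0.1486  0.152 ] jaw yaw 3.4 turn deg [ 7.4  0.  -0.7] share [ 0.166  0.001 -0.015] SHIFT [0.95  0.003 0.383] j6 -27.0 w 0.661 F [-0.9  0.8 -0.4]
```

```bash
python3 -m handwheel '[{"translation":[0,0,0],"turn":[0.166,0,-0.015],"jaw":-1},{"translation":[0,0,0.38],"turn":[0,0,0],"jaw":-1},{"translation":[0.3,0,0],"turn":[0,0,0],"jaw":-1},{"translation":[0.3,0,0],"turn":[0,0,0],"jaw":-1},{"translation":[0,0,0],"turn":[0,0,0],"jaw":-1}]'; python3 -c "
from h import *
plan(.617,-.206,.0095,-4)"
```

```text
time_s: 10.55
ee_pos: [0.615, -0.2028, 0.0648]
orientation: [136.1, 89.9, 41.9]
contact_force: [-0.1, -0.7, -0.2]
width: 0.662
t 10.55 p [ 0.615  -0.2028  0.0648] jaw yaw -4.2 turn deg [-0.2 -0.  -0. ] share [-0.004 -0.001 -0.001] SHIFT [0.369 0.015 0.02 ] j6 -24.0 w 0.662 F [-0.1 -0.7 -0.2]
```

```bash
python3 -m handwheel '[{"translation":[0.2,0.015,0.02],"turn":[0,0,0],"jaw":-1},{"translation":[0.1,0,0],"turn":[0,0,0],"jaw":-1},{"translation":[0.04,0,0],"turn":[0,0,0],"jaw":-1},{"translation":[0,0,0],"turn":[0,0,0],"jaw":-1}]'; python3 -c "
from h import *
plan(.617,-.206,.0095,-4)"
```

```text
time_s: 11.05
ee_pos: [0.621, -0.2051, 0.0212]
orientation: [75.4, 89.4, -18.7]
contact_force: [0.3, -0.6, 0.2]
width: 0.662
t 11.05 p [ 0.621  -0.2051  0.0212] jaw yaw -4.0 turn deg [-0.   0.1 -0.5] share [-0.001  0.003 -0.012] SHIFT [ 0.078 -0.026  0.008] j6 -24.0 w 0.662 F [ 0.3 -0.6  0.2]
```

```bash
python3 -m handwheel '[{"translation":[0.06,-0.02,0],"turn":[0,0,-0.01],"jaw":-1},{"translation":[0.015,0,0],"turn":[0,0,0],"jaw":-1},{"translation":[0,0,0],"turn":[0,0,0],"jaw":-1}]';python3 -m handwheel '[{"translation":[0.01,0,0],"turn":[0,0,0],"jaw":-1},{"translation":[0,0,0],"turn":[0,0,0],"jaw":-1}]'; python3 -m handwheel '[{"translation":[0.008,0,0],"turn":[0,0,0],"jaw":-1},{"translation":[0,0,0],"turn":[0,0,0],"jaw":-1}]'
```

```text
time_s: 11.42
ee_pos: [0.6192, -0.2054, 0.0115]
orientation: [47.4, 89.7, -46.7]
contact_force: [0.4, -0.9, -0.3]
width: 0.661
time_s: 11.68
ee_pos: [0.6193, -0.2055, 0.0101]
orientation: [48.9, 89.7, -45.2]
contact_force: [0.3, -0.1, -0.9]
width: 0.658
time_s: 11.92
ee_pos: [0.6194, -0.2056, 0.0089]
orientation: [48.7, 89.7, -45.3]
contact_force: [-0.5, -0.5, -0.6]
width: 0.661
```

```bash
python3 -m handwheel '[{"translation":[0.008,0,0],"turn":[0,0,0],"jaw":-1},{"translation":[0,0,0],"turn":[0,0,0],"jaw":0.6},{"translation":[0,0,0],"turn":[0,0,0],"jaw":0.6},{"translation":[0,0,0],"turn":[0,0,0],"jaw":0.6},{"translation":[-0.3,0,0],"turn":[0,0,0],"jaw":0.6},{"translation":[-0.3,0,0],"turn":[0,0,0],"jaw":1},{"translation":[-0.2,0,0],"turn":[0,0,0],"jaw":1},{"translation":[0,0,0],"turn":[0,0,0],"jaw":1}]'; python3 -c "
from h import *
plan(.44,0,.1,-4)"
```

```text
time_s: 12.92
ee_pos: [0.6186, -0.205, 0.1304]
orientation: [43.6, 89.7, -50.4]
contact_force: [-0.2, 0.7, -0.1]
width: 0.999
t 12.93 p [ 0.6186 -0.205   0.1304] jaw yaw -4.0 turn deg [-0.   0.2 -0.2] share [-0.001  0.004 -0.004] SHIFT [ 0.202 -1.283 -1.28 ] j6 -24.0 w 0.999 F [-0.2  0.7 -0.1]
```

```bash
python3 -m handwheel '[{"translation":[0,-0.26,-0.26],"turn":[0,0,0],"jaw":1},{"translation":[0,-0.26,-0.26],"turn":[0,0,0],"jaw":1},{"translation":[0,-0.26,-0.26],"turn":[0,0,0],"jaw":1},{"translation":[0,-0.26,-0.26],"turn":[0,0,0],"jaw":1},{"translation":[0,-0.26,-0.26],"turn":[0,0,0],"jaw":1},{"translation":[0,0,0],"turn":[0,0,0],"jaw":1}]'; python3 -c "
from h import *
plan(.439,0,.04,-4)"
```

```text
time_s: 13.68
ee_pos: [0.4271, 0.0099, 0.1198]
orientation: [-91.5, 89.5, 174.3]
contact_force: [1.4, -1.7, 0.0]
width: 1.002
t 13.68 p [0.4271 0.0099 0.1198] jaw yaw -4.2 turn deg [-0.2 -0.   0.5] share [-0.004 -0.     0.012] SHIFT [0.532 0.084 0.06 ] j6 -9.0 w 1.002 F [ 1.4 -1.7  0. ]
```

```bash
python3 -m handwheel '[{"translation":[0,0.084,0.06],"turn":[0,0,0.01],"jaw":1},{"translation":[0.3,0,0],"turn":[0,0,0],"jaw":1},{"translation":[0.3,0,0],"turn":[0,0,0],"jaw":1},{"translation":[0.1,0,0],"turn":[0,0,0],"jaw":1},{"translation":[0.0,0,0],"turn":[0,0,0],"jaw":1}]'; python3 -c "
from h import *
plan(.439,0,-.0155,-4)"
```

```text
time_s: 14.3
ee_pos: [0.4482, -0.0077, 0.01]
orientation: [68.6, 89.6, -25.8]
contact_force: [-0.6, -0.3, -0.0]
width: 0.997
t 14.3 p [ 0.4482 -0.0077  0.01  ] jaw yaw -4.4 turn deg [-0.4  0.1 -0.3] share [-0.009  0.003 -0.007] SHIFT [ 0.17  -0.065 -0.047] j6 -11.0 w 0.997 F [-0.6 -0.3 -0. ]
```

```bash
python3 -m handwheel '[{"translation":[0.08,-0.06,-0.047],"turn":[0,0,0],"jaw":1},{"translation":[0.05,0,0],"turn":[0,0,0],"jaw":1},{"translation":[0.02,0,0],"turn":[0,0,0],"jaw":1},{"translation":[0.0,0,0],"turn":[0,0,0],"jaw":1}]'; python3 -c "
from h import *
plan(.439,0,-.0155,-4)"
```

```text
time_s: 14.8
ee_pos: [0.4455, -0.004, -0.012]
orientation: [72.1, 89.3, -22.4]
contact_force: [-0.6, -0.4, 0.7]
width: 1.002
t 14.8 p [ 0.4455 -0.004  -0.012 ] jaw yaw -4.6 turn deg [-0.6  0.2 -0.7] share [-0.013  0.005 -0.015] SHIFT [ 0.023 -0.045 -0.023] j6 -10.0 w 1.002 F [-0.6 -0.4  0.7]
```

```bash
python3 -m handwheel '[{"translation":[0.025,-0.045,-0.025],"turn":[0,0.005,-0.015],"jaw":1},{"translation":[0,0,0],"turn":[0,0,0],"jaw":-1},{"translation":[0,0,0],"turn":[0,0,0],"jaw":-1},{"translation":[0,0,0],"turn":[0,0,0],"jaw":-1},{"translation":[0,0,0],"turn":[0,0,0],"jaw":-1},{"translation":[0,0,0],"turn":[0,0,0],"jaw":-1},{"translation":[0,0,0],"turn":[0,0,0],"jaw":-1}]' 20;  python3 -m handwheel '[{"translation":[-0.1,0,0],"turn":[0,0,0],"jaw":-1},{"translation":[-0.3,0,0],"turn":[0,0,0],"jaw":-1},{"translation":[-0.3,0,0],"turn":[0,0,0],"jaw":-1},{"translation":[-0.3,0,0],"turn":[0,0,0],"jaw":-1},{"translation":[0,0,0],"turn":[0,0,0],"jaw":-1}]'; python3 -c "
from h import *
plan(.6115,-.2815,.12,-4)"
```

```text
time_s: 15.68
ee_pos: [0.4399, 0.0003, -0.015]
orientation: [91.3, 89.9, -3.3]
contact_force: [0.7, 0.1, -0.3]
width: 0.662
time_s: 16.3
ee_pos: [0.4389, 0.0004, 0.1387]
orientation: [-110.1, 89.9, 155.4]
contact_force: [0.7, 0.5, -0.2]
width: 0.659
t 16.3 p [4.389e-01 4.000e-04 1.387e-01] jaw yaw -4.6 turn deg [-0.6 -0.   0.1] share [-0.012 -0.001  0.002] SHIFT [0.125 1.279 1.794] j6 -10.0 w 0.659 F [ 0.7  0.5 -0.2]
```

```bash
python3 -m handwheel '[{"translation":[0,0.21,0.3],"turn":[0,0,0],"jaw":-1},{"translation":[0,0.21,0.3],"turn":[0,0,0],"jaw":-1},{"translation":[0,0.21,0.3],"turn":[0,0,0],"jaw":-1},{"translation":[0,0.21,0.3],"turn":[0,0,0],"jaw":-1},{"translation":[0,0.21,0.3],"turn":[0,0,0],"jaw":-1},{"translation":[0,0.21,0.3],"turn":[0,0,0],"jaw":-1},{"translation":[0,0,0],"turn":[0,0,0],"jaw":-1}]'; python3 -c "
from h import *
plan(.613,-.282,.05,-4)"
```

```text
time_s: 17.18
ee_pos: [0.6059, -0.2891, 0.1258]
orientation: [-120.1, 89.1, 145.4]
contact_force: [-0.1, 0.9, -1.0]
width: 0.663
t 17.18 p [ 0.6059 -0.2891  0.1258] jaw yaw -4.4 turn deg [-0.4 -0.4  0.7] share [-0.01  -0.01   0.017] SHIFT [ 0.505  0.044 -0.051] j6 -31.0 w 0.663 F [-0.1  0.9 -1. ]
```

```bash
python3 -m handwheel '[{"translation":[0,0.044,-0.051],"turn":[0,-0.01,0.017],"jaw":-1},{"translation":[0.3,0,0],"turn":[0,0,0],"jaw":-1},{"translation":[0.25,0,0],"turn":[0,0,0],"jaw":-1},{"translation":[0,0,0],"turn":[0,0,0],"jaw":-1}]'; python3 -c "
from h import *
plan(.613,-.282,.009,-4)"
```

```text
time_s: 17.68
ee_pos: [0.6116, -0.2745, 0.0394]
orientation: [-147.6, 89.8, 118.2]
contact_force: [0.2, 0.1, -0.8]
width: 0.662
t 17.68 p [ 0.6116 -0.2745  0.0394] jaw yaw -4.3 turn deg [-0.3 -0.2  0.1] share [-0.006 -0.003  0.002] SHIFT [0.203 0.013 0.049] j6 -30.0 w 0.662 F [ 0.2  0.1 -0.8]
```

```bash
python3 -m handwheel '[{"translation":[0,0.013,0.049],"turn":[0,0,0],"jaw":-1},{"translation":[0.15,0,0],"turn":[0,0,0],"jaw":-1},{"translation":[0.05,0,0],"turn":[0,0,0],"jaw":-1},{"translation":[0.01,0,0],"turn":[0,0,0],"jaw":-1},{"translation":[0,0,0],"turn":[0,0,0],"jaw":-1}]'; python3 -c "
from h import *
plan(.613,-.282,.0085,-4)"
```

```text
time_s: 18.3
ee_pos: [0.6179, -0.2834, 0.0165]
orientation: [68.2, 89.4, -25.9]
contact_force: [-0.3, -1.4, -0.5]
width: 0.66
t 18.3 p [ 0.6179 -0.2834  0.0165] jaw yaw -4.1 turn deg [-0.1  0.2 -0.6] share [-0.003  0.005 -0.013] SHIFT [ 0.053 -0.033 -0.007] j6 -30.0 w 0.66 F [-0.3 -1.4 -0.5]
```

```bash
python3 -m handwheel '[{"translation":[0.04,-0.025,0],"turn":[0,0,-0.013],"jaw":-1},{"translation":[0.02,0,0],"turn":[0,0,0],"jaw":-1},{"translation":[0.008,0,0],"turn":[0,0,0],"jaw":-1},{"translation":[0,0,0],"turn":[0,0,0],"jaw":-1}]'; python3 -c "
from h import *
plan(.613,-.282,.0085,-4)"
```

```text
time_s: 18.8
ee_pos: [0.6146, -0.2838, 0.0092]
orientation: [11.8, 89.7, -82.3]
contact_force: [0.6, -0.6, -1.1]
width: 0.656
t 18.8 p [ 0.6146 -0.2838  0.0092] jaw yaw -4.1 turn deg [-0.1  0.3 -0.1] share [-0.003  0.007 -0.001] SHIFT [ 0.005 -0.011 -0.011] j6 -30.0 w 0.656 F [ 0.6 -0.6 -1.1]
```

```bash
python3 -m handwheel '[{"translation":[0.006,0,0],"turn":[0,0,0],"jaw":-1},{"translation":[0,0,0],"turn":[0,0,0],"jaw":0.6},{"translation":[0,0,0],"turn":[0,0,0],"jaw":0.6},{"translation":[0,0,0],"turn":[0,0,0],"jaw":0.6},{"translation":[-0.3,0,0],"turn":[0,0,0],"jaw":0.6},{"translation":[-0.3,0,0],"turn":[0,0,0],"jaw":0},{"translation":[-0.2,0,0],"turn":[-0.23,0,0],"jaw":0},{"translation":[0,0,0],"turn":[-0.23,0,0],"jaw":0},{"translation":[0,0,0],"turn":[-0.23,0,0],"jaw":0},{"translation":[0,0,0],"turn":[-0.15,0,0],"jaw":0}]'
python3 - <<'E'
from h import *
plan(.447,-.2073,.12,33.3)
S=manip.capture('scene')[:,:,::-1]
cv2.imwrite('pics/s5.png',S)
E
```

```text
time_s: 20.05
ee_pos: [0.6142, -0.283, 0.1305]
orientation: [-47.4, 89.7, -102.6]
contact_force: [-1.0, -0.2, -0.0]
width: 0.501
t 20.05 p [ 0.6142 -0.283   0.1305] jaw yaw 34.9 turn deg [1.6 0.2 0.2] share [0.035 0.004 0.004] SHIFT [ 0.07  -0.654 -1.034] j6 -69.0 w 0.501 F [-1.  -0.2 -0. ]
```

View pics/s5.png

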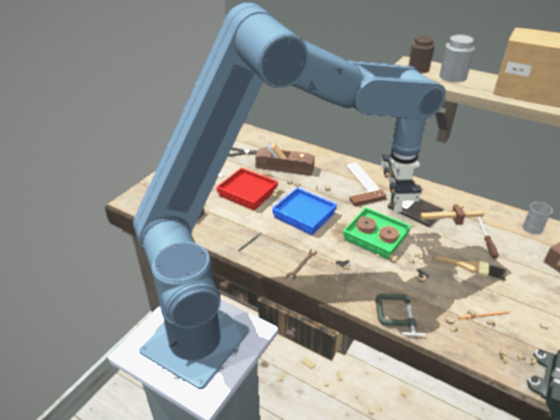

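The picture shows both pulleys side by side in the green tray, at (366,223) and (389,234). Next: nut A.

```bash
python3 -m handwheel '[{"translation":[0,-0.16,-0.26],"turn":[0.035,0,0],"jaw":0},{"translation":[0,-0.16,-0.26],"turn":[0,0,0],"jaw":0},{"translation":[0,-0.16,-0.26],"turn":[0,0,0],"jaw":0},{"translation":[0,-0.16,-0.26],"turn":[0,0,0],"jaw":0},{"translation":[0,0,0],"turn":[0,0,0],"jaw":0}]'; python3 -c "
from h import *
plan(.447,-.2073,.04,33.3)"
```

```text
time_s: 20.72
ee_pos: [0.4423, -0.2039, 0.1276]
orientation: [-82.3, 89.8, -139.4]
contact_force: [0.8, -0.1, 0.1]
width: 0.501
t 20.73 p [ 0.4423 -0.2039  0.1276] jaw yaw 32.9 turn deg [-0.4  0.   0.2] share [-0.009  0.001  0.005] SHIFT [0.584 0.014 0.036] j6 -70.0 w 0.501 F [ 0.8 -0.1  0.1]
```

```bash
python3 -m handwheel '[{"translation":[0.3,0.014,0.036],"turn":[0,0,0],"jaw":0},{"translation":[0.3,0,0],"turn":[0,0,0],"jaw":0},{"translation":[0.02,0,0],"turn":[0,0,0],"jaw":0},{"translation":[0,0,0],"turn":[0,0,0],"jaw":0}]'; python3 -c "
from h import *
plan(.447,-.2073,-.0155,33.3)"
```

```text
time_s: 21.22
ee_pos: [0.4525, -0.2118, 0.0357]
orientation: [-2.9, 89.4, -60.3]
contact_force: [1.1, 0.8, 0.1]
width: 0.501
t 21.23 p [ 0.4525 -0.2118  0.0357] jaw yaw 32.6 turn deg [-0.7  0.6  0. ] share [-0.016  0.013  0.001] SHIFT [ 0.341 -0.014 -0.045] j6 -70.0 w 0.501 F [1.1 0.8 0.1]
```

```bash
python3 -m handwheel '[{"translation":[0.1,-0.014,-0.045],"turn":[-0.016,0.013,0],"jaw":0},{"translation":[0.1,0,0],"turn":[0,0,0],"jaw":0},{"translation":[0.06,0,0],"turn":[0,0,0],"jaw":0},{"translation":[0,0,0],"turn":[0,0,0],"jaw":0}]'; python3 -c "
from h import *
plan(.447,-.2073,-.0155,33.3)"
```

```text
time_s: 21.72
ee_pos: [0.4491, -0.2087, -0.0031]
orientation: [15.4, 89.7, -41.3]
contact_force: [-0.1, -0.0, 0.6]
width: 0.498
t 21.73 p [ 0.4491 -0.2087 -0.0031] jaw yaw 33.3 turn deg [ 0.   0.3 -0.1] share [ 0.001  0.006 -0.002] SHIFT [ 0.082 -0.007 -0.015] j6 -71.0 w 0.498 F [-0.1 -0.   0.6]
```

```bash
python3 -m handwheel '[{"translation":[0.05,-0.007,-0.015],"turn":[0,0,0],"jaw":0},{"translation":[0.03,0,0],"turn":[0,0,0],"jaw":0},{"translation":[0.008,0,0],"turn":[0,0,0],"jaw":0},{"translation":[0,0,0],"turn":[0,0,0],"jaw":-1},{"translation":[0,0,0],"turn":[0,0,0],"jaw":-1},{"translation":[0,0,0],"turn":[0,0,0],"jaw":-1},{"translation":[0,0,0],"turn":[0,0,0],"jaw":-1},{"translation":[0,0,0],"turn":[0,0,0],"jaw":-1}]' 15; python3 -c "
from h import *
plan(.447,-.2073,-.0155,33.3)"
```

```text
time_s: 22.72
ee_pos: [0.4477, -0.2079, -0.0163]
orientation: [16.5, 89.6, -40.2]
contact_force: [0.6, -0.1, -0.3]
width: 0.2
t 22.73 p [ 0.4477 -0.2079 -0.0163] jaw yaw 33.3 turn deg [ 0.   0.4 -0.1] share [ 0.001  0.008 -0.002] SHIFT [-0.005 -0.001 -0.006] j6 -71.0 w 0.2 F [ 0.6 -0.1 -0.3]
```

```bash
python3 -m handwheel '[{"translation":[-0.1,0,0],"turn":[0,0,0],"jaw":-1},{"translation":[-0.3,0,0],"turn":[0,0,0],"jaw":-1},{"translation":[-0.3,0,0],"turn":[0,0,0],"jaw":-1},{"translation":[-0.2,0,0],"turn":[0,0,0],"jaw":-1},{"translation":[0,0,0],"turn":[0,0,0],"jaw":-1}]'; python3 -c "
from h import *
plan(.59,-.03,.1,33.3)"
```

```text
time_s: 23.35
ee_pos: [0.447, -0.2074, 0.1264]
orientation: [16.7, 89.5, -39.9]
contact_force: [-0.3, 0.6, -0.1]
width: 0.2
t 23.35 p [ 0.447  -0.2074  0.1264] jaw yaw 33.3 turn deg [ 0.   0.5 -0.1] share [ 0.001  0.01  -0.003] SHIFT [ 0.176  1.446 -0.465] j6 -71.0 w 0.2 F [-0.3  0.6 -0.1]
```

```bash
python3 -m handwheel '[{"translation":[0,0.36,-0.116],"turn":[0,0.01,0],"jaw":-1},{"translation":[0,0.36,-0.116],"turn":[0,0,0],"jaw":-1},{"translation":[0,0.36,-0.116],"turn":[0,0,0],"jaw":-1},{"translation":[0,0.36,-0.116],"turn":[0,0,0],"jaw":-1},{"translation":[0,0,0],"turn":[0,0,0],"jaw":-1}]'; python3 -c "
from h import *
plan(.59,-.03,.04,33.3)"
```

```text
time_s: 23.98
ee_pos: [0.5913, -0.0267, 0.1233]
orientation: [-163.0, 89.9, 140.1]
contact_force: [-0.2, -0.1, -1.0]
width: 0.201
t 23.98 p [ 0.5913 -0.0267  0.1233] jaw yaw 33.0 turn deg [-0.3 -0.1  0. ] share [-0.006 -0.003  0.001] SHIFT [ 0.555 -0.019  0.014] j6 -46.0 w 0.201 F [-0.2 -0.1 -1. ]
```

```bash
python3 -m handwheel '[{"translation":[0.3,0,0],"turn":[0,0,0],"jaw":-1},{"translation":[0.25,0,0],"turn":[0,0,0],"jaw":-1},{"translation":[0.1,0,0],"turn":[0,0,0],"jaw":-1},{"translation":[0,0,0],"turn":[0,0,0],"jaw":-1}]'; python3 -c "
from h import *
plan(.59,-.03,.009,33.3)"
```

```text
time_s: 24.48
ee_pos: [0.5882, -0.0278, 0.0216]
orientation: [-132.6, 89.7, 170.5]
contact_force: [0.3, 0.2, 0.3]
width: 0.199
t 24.48 p [ 0.5882 -0.0278  0.0216] jaw yaw 33.1 turn deg [-0.2 -0.2  0.2] share [-0.005 -0.005  0.006] SHIFT [0.084 0.002 0.019] j6 -47.0 w 0.199 F [0.3 0.2 0.3]
```

```bash
python3 -m handwheel '[{"translation":[0.06,0,0],"turn":[0,0,0],"jaw":-1},{"translation":[0.02,0,0],"turn":[0,0,0],"jaw":-1},{"translation":[0.006,0,0],"turn":[0,0,0],"jaw":-1},{"translation":[0,0,0],"turn":[0,0,0],"jaw":-1}]'; python3 -m handwheel '[{"translation":[0.006,0,0],"turn":[0,0,0],"jaw":-1},{"translation":[0,0,0],"turn":[0,0,0],"jaw":0},{"translation":[0,0,0],"turn":[0,0,0],"jaw":0},{"translation":[0,0,0],"turn":[0,0,0],"jaw":0},{"translation":[-0.3,0,0],"turn":[0,0,0],"jaw":0},{"translation":[-0.3,0,0],"turn":[0.228,0,0],"jaw":0},{"translation":[-0.2,0,0],"turn":[0.228,0,0],"jaw":0},{"translation":[0,0,0],"turn":[0.228,0,0],"jaw":0},{"translation":[0,0,0],"turn":[0.228,0,0],"jaw":0},{"translation":[0,0,0],"turn":[0.228,0,0],"jaw":0}]'; python3 -c "
from h import *
plan(.530,-.4275,.12,-18.2)"
```

```text
time_s: 24.98
ee_pos: [0.5905, -0.0292, 0.0115]
orientation: [-29.7, 90.0, -86.6]
contact_force: [-0.6, 0.1, -0.4]
width: 0.198
time_s: 26.22
ee_pos: [0.5908, -0.029, 0.1354]
orientation: [77.8, 89.9, -32.1]
contact_force: [-0.6, -0.4, -0.0]
width: 0.499
t 26.23 p [ 0.5908 -0.029   0.1354] jaw yaw -19.8 turn deg [-1.6  0.  -0.1] share [-0.037  0.    -0.002] SHIFT [0.103 0.445 2.65 ] j6 6.0 w 0.499 F [-0.6 -0.4 -0. ]
```

```bash
python3 -m handwheel '[{"translation":[0,0.056,0.33],"turn":[-0.037,0,0],"jaw":0},{"translation":[0,0.056,0.33],"turn":[0,0,0],"jaw":0},{"translation":[0,0.056,0.33],"turn":[0,0,0],"jaw":0},{"translation":[0,0.056,0.33],"turn":[0,0,0],"jaw":0},{"translation":[0,0.056,0.33],"turn":[0,0,0],"jaw":0},{"translation":[0,0.056,0.33],"turn":[0,0,0],"jaw":0},{"translation":[0,0.056,0.33],"turn":[0,0,0],"jaw":0},{"translation":[0,0.056,0.33],"turn":[0,0,0],"jaw":0},{"translation":[0,0,0],"turn":[0,0,0],"jaw":0}]'; python3 -c "
from h import *
plan(.5305,-.427,.04,-18.2)"
```

```text
time_s: 27.35
ee_pos: [0.5277, -0.4372, 0.1351]
orientation: [90.1, 89.8, -18.1]
contact_force: [-0.2, 0.8, -0.1]
width: 0.5
t 27.35 p [ 0.5277 -0.4372  0.1351] jaw yaw -18.1 turn deg [ 0.1 -0.  -0.2] share [ 0.001 -0.    -0.004] SHIFT [ 0.634 -0.003 -0.07 ] j6 -31.0 w 0.5 F [-0.2  0.8 -0.1]
```

```bash
python3 -m handwheel '[{"translation":[0.05,0,-0.07],"turn":[0,0,0],"jaw":0},{"translation":[0.3,0,0],"turn":[0,0,0],"jaw":0},{"translation":[0.3,0,0],"turn":[0,0,0],"jaw":0},{"translation":[0,0,0],"turn":[0,0,0],"jaw":0}]'
python3 - <<'E'
from h import *
plan(.5305,-.427,-.016,-18.2)
S=manip.capture('scene')[:,:,::-1];T=manip.capture('top')[:,:,::-1]
c=lambda im,u,v,k=25:cv2.resize(im[v-k:v+k,u-k:u+k],(400,400),interpolation=cv2.INTER_CUBIC)
cv2.imwrite('pics/c6.png',np.hstack([c(S,422,262),c(T,437,215)]))
E
```

```text
time_s: 27.85
ee_pos: [0.5332, -0.4197, 0.0351]
orientation: [134.9, 89.8, 27.0]
contact_force: [-0.6, 1.3, 0.8]
width: 0.499
t 27.85 p [ 0.5332 -0.4197  0.0351] jaw yaw -17.9 turn deg [ 0.3 -0.1 -0.1] share [ 0.006 -0.003 -0.003] SHIFT [ 0.341 -0.002  0.051] j6 -30.0 w 0.499 F [-0.6  1.3  0.8]
```

View pics/c6.png

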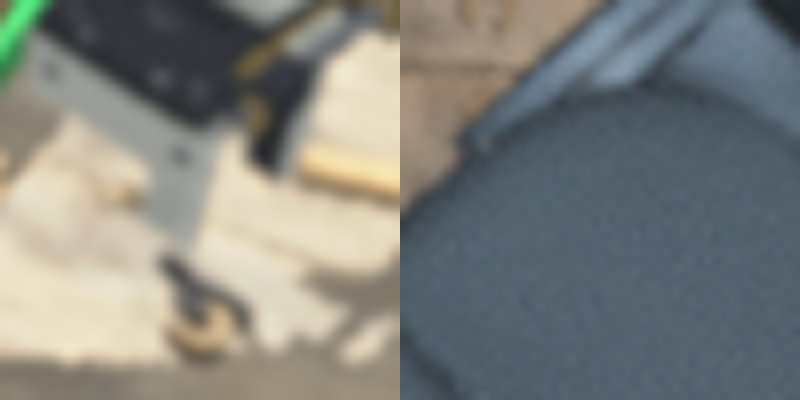

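The gripper is above nut B (wings (165,262)–(243,320) in the scene crop; the curl sits beside the hub). Descending.

```bash
python3 -m handwheel '[{"translation":[0.05,0,0.051],"turn":[0,0,0],"jaw":0},{"translation":[0.1,0,0],"turn":[0,0,0],"jaw":0},{"translation":[0.08,0,0],"turn":[0,0,0],"jaw":0},{"translation":[0,0,0],"turn":[0,0,0],"jaw":0}]'
python3 - <<'E'
from h import *
A=pt('scene',397+165/8,237+262/8,.016);B=pt('scene',397+243/8,237+322/8,.016);d=A-B;print((A+B)/2,np.linalg.norm(d),np.degrees(np.arctan2(d[1],d[0])))
plan(.5305,-.427,-.016,-18.2)
E
```

```text
time_s: 28.45
ee_pos: [0.536, -0.4328, 0.0084]
orientation: [70.8, 89.0, -37.1]
contact_force: [0.4, 0.4, 0.6]
width: 0.499
[ 0.52729512 -0.427596    0.016     ] 0.03719188849013359 67.31049669985883
t 28.45 p [ 0.536  -0.4328  0.0084] jaw yaw -17.9 turn deg [ 0.3  0.3 -1. ] share [ 0.007  0.008 -0.022] SHIFT [ 0.163 -0.047 -0.025] j6 -31.0 w 0.499 F [0.4 0.4 0.6]
```

```bash
python3 -m handwheel '[{"translation":[0,-0.047,-0.03],"turn":[0.03,0.008,-0.022],"jaw":0},{"translation":[0.06,0,0],"turn":[0,0,0],"jaw":0},{"translation":[0.03,0,0],"turn":[0,0,0],"jaw":0},{"translation":[0,0,0],"turn":[0,0,0],"jaw":0}]'
python3 - <<'E'
from h import *
plan(.530,-.427,-.016,-19)
E
```

```text
time_s: 28.95
ee_pos: [0.5303, -0.4259, -0.006]
orientation: [-126.7, 89.9, 124.0]
contact_force: [-0.7, -0.8, -0.2]
width: 0.499
t 28.95 p [ 0.5303 -0.4259 -0.006 ] jaw yaw -19.3 turn deg [-0.3 -0.1  0.1] share [-0.008 -0.001  0.002] SHIFT [0.067 0.    0.007] j6 -29.0 w 0.499 F [-0.7 -0.8 -0.2]
```

```bash
python3 -m handwheel '[{"translation":[0.045,0,0.006],"turn":[0,0,0],"jaw":0},{"translation":[0.02,0,0],"turn":[0,0,0],"jaw":0},{"translation":[0.006,0,0],"turn":[0,0,0],"jaw":0},{"translation":[0,0,0],"turn":[0,0,0],"jaw":-1},{"translation":[0,0,0],"turn":[0,0,0],"jaw":-1},{"translation":[0,0,0],"turn":[0,0,0],"jaw":-1},{"translation":[0,0,0],"turn":[0,0,0],"jaw":-1},{"translation":[0,0,0],"turn":[0,0,0],"jaw":-1}]' 15; python3 -c "
from h import *
plan(.59,.045,.12,-19)"
```

```text
time_s: 29.95
ee_pos: [0.5304, -0.4273, -0.0168]
orientation: [-159.8, 90.0, 90.8]
contact_force: [0.1, -0.4, -1.8]
width: 0.201
t 29.95 p [ 0.5304 -0.4273 -0.0168] jaw yaw -19.3 turn deg [-0.3 -0.   0. ] share [-0.008 -0.     0.   ] SHIFT [-0.912 -0.649 -3.107] j6 -29.0 w 0.201 F [ 0.1 -0.4 -1.8]
```

```bash
python3 -m handwheel '[{"translation":[-0.1,0,0],"turn":[0,0,0],"jaw":-1},{"translation":[-0.3,0,0],"turn":[0,0,0],"jaw":-1},{"translation":[-0.3,0,0],"turn":[0,0,0],"jaw":-1},{"translation":[-0.25,0,0],"turn":[0,0,0],"jaw":-1},{"translation":[0,0,0],"turn":[0,0,0],"jaw":-1}]';python3 -m handwheel '[{"translation":[0,-0.072,-0.345],"turn":[0,0,0],"jaw":-1},{"translation":[0,-0.072,-0.345],"turn":[0,0,0],"jaw":-1},{"translation":[0,-0.072,-0.345],"turn":[0,0,0],"jaw":-1},{"translation":[0,-0.072,-0.345],"turn":[0,0,0],"jaw":-1},{"translation":[0,-0.072,-0.345],"turn":[0,0,0],"jaw":-1},{"translation":[0,-0.072,-0.345],"turn":[0,0,0],"jaw":-1},{"translation":[0,-0.072,-0.345],"turn":[0,0,0],"jaw":-1},{"translation":[0,-0.072,-0.345],"turn":[0,0,0],"jaw":-1},{"translation":[0,-0.072,-0.345],"turn":[0,0,0],"jaw":-1},{"translation":[0,0,0],"turn":[0,0,0],"jaw":-1}]'; python3 -c "
from h import *
plan(.59,.045,.03,-19)"
```

```text
time_s: 30.58
ee_pos: [0.5307, -0.4277, 0.134]
orientation: [68.1, 89.9, -41.3]
contact_force: [-0.1, -1.2, -0.2]
width: 0.202
time_s: 31.82
ee_pos: [0.59, 0.0589, 0.1267]
orientation: [-84.5, 89.6, 166.0]
contact_force: [-0.1, 0.7, -0.6]
width: 0.199
t 31.82 p [0.59   0.0589 0.1267] jaw yaw -19.5 turn deg [-0.5  0.   0.4] share [-0.012  0.001  0.01 ] SHIFT [0.644 0.031 0.088] j6 14.0 w 0.199 F [-0.1  0.7 -0.6]
```

```bash
python3 -m handwheel '[{"translation":[0,0.031,0.088],"turn":[0,0,0.01],"jaw":-1},{"translation":[0.3,0,0],"turn":[0,0,0],"jaw":-1},{"translation":[0.25,0,0],"turn":[0,0,0],"jaw":-1},{"translation":[0.1,0,0],"turn":[0,0,0],"jaw":-1},{"translation":[0,0,0],"turn":[0,0,0],"jaw":-1}]'; python3 -c "
from h import *
plan(.59,.045,.0085,-19)"
```

```text
time_s: 32.45
ee_pos: [0.5897, 0.0355, 0.0268]
orientation: [38.7, 89.8, -71.2]
contact_force: [-0.4, -0.0, 1.0]
width: 0.199
t 32.45 p [0.5897 0.0355 0.0268] jaw yaw -19.8 turn deg [-0.8  0.2 -0.2] share [-0.019  0.004 -0.003] SHIFT [ 0.122 -0.019 -0.061] j6 13.0 w 0.199 F [-0.4 -0.   1. ]
```

```bash
python3 -m handwheel '[{"translation":[0,-0.019,-0.055],"turn":[0,0,0],"jaw":-1},{"translation":[0.08,0,0],"turn":[0,0,0],"jaw":-1},{"translation":[0.03,0,0],"turn":[0,0,0],"jaw":-1},{"translation":[0.01,0,0],"turn":[0,0,0],"jaw":-1},{"translation":[0,0,0],"turn":[0,0,0],"jaw":-1}]'; python3 -c "
from h import *
plan(.59,.045,.0075,-19)"
```

```text
time_s: 33.08
ee_pos: [0.5927, 0.0439, 0.0113]
orientation: [77.7, 89.5, -32.1]
contact_force: [0.0, -0.2, -0.4]
width: 0.203
t 33.08 p [0.5927 0.0439 0.0113] jaw yaw -19.9 turn deg [-0.9  0.1 -0.5] share [-0.019  0.003 -0.011] SHIFT [ 0.026 -0.019 -0.001] j6 14.0 w 0.203 F [ 0.  -0.2 -0.4]
```

```bash
python3 -m handwheel '[{"translation":[0.02,0,0],"turn":[0,0,0],"jaw":-1},{"translation":[0,0,0],"turn":[0,0,0],"jaw":-1},{"translation":[0,0,0],"turn":[0,0,0],"jaw":0},{"translation":[0,0,0],"turn":[0,0,0],"jaw":0},{"translation":[0,0,0],"turn":[0,0,0],"jaw":0},{"translation":[-0.3,0,0],"turn":[0,0,0],"jaw":0},{"translation":[-0.3,0,0],"turn":[0,0,0],"jaw":1},{"translation":[-0.3,0,0],"turn":[-0.23,0,0],"jaw":1},{"translation":[-0.1,0,0],"turn":[-0.22,0,0],"jaw":1},{"translation":[0,0,0],"turn":[0,0,0],"jaw":1}]';python3 - <<'E'
from h import *
plan(.5115,.428,.16,0)
im=cv2.imread('pics/top0.png')[195:225,130:162]; hsv=cv2.cvtColor(im,cv2.COLOR_BGR2HSV)
m=((hsv[:,:,0]>22)&(hsv[:,:,0]<45)&(hsv[:,:,1]>60)).astype(np.uint8)
c=max(cv2.findContours(m,0,2)[0],key=cv2.contourArea); (u,v),r=cv2.minEnclosingCircle(c); print(u+130,v+195,r,pt('top',u+130,v+195,.037),cv2.boundingRect(c))
E
```

```text
time_s: 34.33
ee_pos: [0.5914, 0.0446, 0.1627]
orientation: [56.3, 89.5, -32.9]
contact_force: [-0.4, -0.2, 0.4]
width: 0.881
t 34.33 p [0.5914 0.0446 0.1627] jaw yaw 0.9 turn deg [ 0.9  0.3 -0.4] share [ 0.019  0.006 -0.01 ] SHIFT [ 0.018 -0.533 -2.556] j6 -7.0 w 0.881 F [-0.4 -0.2  0.4]
138.69999980926514 207.30000019073486 1.8385779857635498 [0.51656693 0.44743203 0.037     ] (7, 11, 4, 4)
```

```bash
python3 -m handwheel '[{"translation":[0,-0.066,-0.32],"turn":[0.02,0,0],"jaw":1},{"translation":[0,-0.066,-0.32],"turn":[0,0,0],"jaw":1},{"translation":[0,-0.066,-0.32],"turn":[0,0,0],"jaw":1},{"translation":[0,-0.066,-0.32],"turn":[0,0,0],"jaw":1},{"translation":[0,-0.066,-0.32],"turn":[0,0,0],"jaw":1},{"translation":[0,-0.066,-0.32],"turn":[0,0,0],"jaw":1},{"translation":[0,-0.066,-0.32],"turn":[0,0,0],"jaw":1},{"translation":[0,-0.066,-0.32],"turn":[0,0,0],"jaw":1},{"translation":[0,0,0],"turn":[0,0,0],"jaw":1}]';python3 - <<'E'
from h import *
plan(.512,.428,.06,0)
E
```

```text
time_s: 35.45
ee_pos: [0.5118, 0.4384, 0.1465]
orientation: [-31.5, 89.3, -124.0]
contact_force: [1.0, 0.4, -0.4]
width: 0.999
t 35.45 p [0.5118 0.4384 0.1465] jaw yaw -2.5 turn deg [-2.5  0.6  0.4] share [-0.055  0.014  0.009] SHIFT [0.576 0.001 0.07 ] j6 34.0 w 0.999 F [ 1.   0.4 -0.4]
```

```bash
python3 -m handwheel '[{"translation":[0,0,0.07],"turn":[-0.055,0.014,0.009],"jaw":1},{"translation":[0.25,0,0],"turn":[0,0,0],"jaw":1},{"translation":[0.25,0,0],"turn":[0,0,0],"jaw":1},{"translation":[0,0,0],"turn":[0,0,0],"jaw":1}]';python3 - <<'E'
from h import *
plan(.512,.428,.01,0)
S=manip.capture('scene')[:,:,::-1];T=manip.capture('top')[:,:,::-1]
c=lambda im,u,v,k=40:cv2.resize(im[v-k:v+k,u-k:u+k],(400,400),interpolation=cv2.INTER_CUBIC)
cv2.imwrite('pics/c7.png',np.hstack([c(S,190,170),c(T,146,205)]))
E
```

```text
time_s: 35.95
ee_pos: [0.5103, 0.4233, 0.0657]
orientation: [-41.1, 89.6, -131.8]
contact_force: [-0.1, -0.5, -0.2]
width: 1.0
t 35.95 p [0.5103 0.4233 0.0657] jaw yaw -0.6 turn deg [-0.6  0.3  0.2] share [-0.014  0.006  0.005] SHIFT [ 0.371  0.011 -0.031] j6 31.0 w 1.0 F [-0.1 -0.5 -0.2]
```

View pics/c7.png

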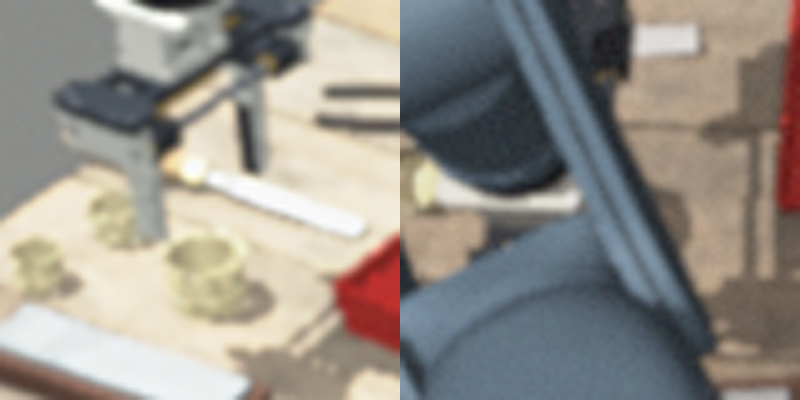

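Run:
```python
from h import *
print(pt('scene',191.4,180.6,.039),(proj('scene',(.5103,.4233,.0832))-[150,130])*5,[(proj('scene',(.5103+d,.4233,.0832))-[150,130])*5 for d in(-.055,.055)])
```

```text
[0.51280299 0.42695049 0.039     ] [201.61302452 204.92518738] [array([149.94980534, 243.19092125]), array([251.09878821, 168.24808565])]
```

The pot rim (207,252) and tips (150,235)/(258,168) agree with calibration; the pot is at (0.512, 0.427). Descending around it.

```bash
python3 -m handwheel '[{"translation":[0.05,0.011,-0.031],"turn":[-0.014,0.006,0.005],"jaw":1},{"translation":[0.2,0,0],"turn":[0,0,0],"jaw":1},{"translation":[0.15,0,0],"turn":[0,0,0],"jaw":1},{"translation":[0,0,0],"turn":[0,0,0],"jaw":1}]';python3 - <<'E'
from h import *
plan(.512,.4275,-.008,0)
E
```

```text
time_s: 36.55
ee_pos: [0.52, 0.4329, 0.0145]
orientation: [121.9, 88.8, 31.9]
contact_force: [0.3, 0.2, 1.3]
width: 0.995
t 36.55 p [0.52   0.4329 0.0145] jaw yaw 0.0 turn deg [ 0.  -0.6 -1. ] share [ 0.001 -0.014 -0.022] SHIFT [ 0.15  -0.053  0.036] j6 30.0 w 0.995 F [0.3 0.2 1.3]
```

```bash
python3 -m handwheel '[{"translation":[0,-0.053,0.036],"turn":[0,-0.014,-0.022],"jaw":1},{"translation":[0.1,0,0],"turn":[0,0,0],"jaw":1},{"translation":[0.03,0,0],"turn":[0,0,0],"jaw":1},{"translation":[0,0,0],"turn":[0,0,0],"jaw":1}]';python3 - <<'E'
from h import *
plan(.512,.4275,-.008,0)
E
```

```text
time_s: 37.05
ee_pos: [0.5137, 0.4286, -0.0026]
orientation: [117.5, 89.8, 27.6]
contact_force: [0.1, 0.0, -0.0]
width: 0.999
t 37.05 p [ 0.5137  0.4286 -0.0026] jaw yaw 0.0 turn deg [ 0.  -0.1 -0.2] share [ 0.001 -0.003 -0.005] SHIFT [ 0.036 -0.011  0.007] j6 30.0 w 0.999 F [ 0.1  0.  -0. ]
```

```bash
python3 -m handwheel '[{"translation":[0.036,-0.011,0.007],"turn":[0,0,0],"jaw":1},{"translation":[0,0,0],"turn":[0,0,0],"jaw":-1},{"translation":[0,0,0],"turn":[0,0,0],"jaw":-1},{"translation":[0,0,0],"turn":[0,0,0],"jaw":-1},{"translation":[0,0,0],"turn":[0,0,0],"jaw":-1},{"translation":[0,0,0],"turn":[0,0,0],"jaw":-1},{"translation":[0,0,0],"turn":[0,0,0],"jaw":-1}]' 20;python3 - <<'E'
from h import *
plan(.595,.243,.12,0)
E
```

```text
time_s: 37.92
ee_pos: [0.5122, 0.4277, -0.0078]
orientation: [118.9, 89.7, 29.0]
contact_force: [0.4, -0.4, -0.3]
width: 0.583
t 37.92 p [ 0.5122  0.4277 -0.0078] jaw yaw 0.0 turn deg [ 0.  -0.1 -0.3] share [ 0.001 -0.003 -0.006] SHIFT [-0.852  0.552  1.232] j6 30.0 w 0.583 F [ 0.4 -0.4 -0.3]
```

```bash
python3 -m handwheel '[{"translation":[-0.1,0,0],"turn":[0,0,0],"jaw":-1},{"translation":[-0.3,0,0],"turn":[0,0,0],"jaw":-1},{"translation":[-0.3,0,0],"turn":[0,0,0],"jaw":-1},{"translation":[-0.15,0,0],"turn":[0,0,0],"jaw":-1},{"translation":[0,0.138,0.308],"turn":[0,0,0],"jaw":-1},{"translation":[0,0.138,0.308],"turn":[0,0,0],"jaw":-1},{"translation":[0,0.138,0.308],"turn":[0,0,0],"jaw":-1},{"translation":[0,0.138,0.308],"turn":[0,0,0],"jaw":-1},{"translation":[0,0,0],"turn":[0,0,0],"jaw":-1}]';python3 - <<'E'
from h import *
plan(.595,.243,.04,0)
E
```

```text
time_s: 39.05
ee_pos: [0.5981, 0.2388, 0.1324]
orientation: [108.0, 89.3, 18.2]
contact_force: [-0.5, 1.0, -2.1]
width: 0.587
t 39.05 p [0.5981 0.2388 0.1324] jaw yaw 0.2 turn deg [ 0.2 -0.2 -0.7] share [ 0.005 -0.005 -0.016] SHIFT [ 0.616 -0.021 -0.028] j6 12.0 w 0.587 F [-0.5  1.  -2.1]
```

```bash
python3 -m handwheel '[{"translation":[0,-0.021,-0.028],"turn":[0,-0.005,-0.016],"jaw":-1},{"translation":[0.25,0,0],"turn":[0,0,0],"jaw":-1},{"translation":[0.25,0,0],"turn":[0,0,0],"jaw":-1},{"translation":[0.1,0,0],"turn":[0,0,0],"jaw":-1},{"translation":[0,0,0],"turn":[0,0,0],"jaw":-1}]';python3 - <<'E'
from h import *
plan(.595,.243,.0165,0)
E
```

```text
time_s: 39.67
ee_pos: [0.5937, 0.2499, 0.044]
orientation: [144.5, 89.8, 55.0]
contact_force: [0.2, 0.0, -1.6]
width: 0.584
t 39.67 p [0.5937 0.2499 0.044 ] jaw yaw 0.5 turn deg [ 0.5 -0.1 -0.1] share [ 0.012 -0.003 -0.002] SHIFT [0.183 0.008 0.046] j6 12.0 w 0.584 F [ 0.2  0.  -1.6]
```

```bash
python3 -m handwheel '[{"translation":[0,0.008,0.04],"turn":[0,0,0],"jaw":-1},{"translation":[0.1,0,0],"turn":[0,0,0],"jaw":-1},{"translation":[0.08,0,0],"turn":[0,0,0],"jaw":-1},{"translation":[0.02,0,0],"turn":[0,0,0],"jaw":-1},{"translation":[0,0,0],"turn":[0,0,0],"jaw":-1}]';python3 - <<'E'
from h import *
plan(.595,.243,.0165,0)
E
```

```text
time_s: 40.3
ee_pos: [0.5975, 0.2448, 0.0162]
orientation: [117.5, 89.5, 28.0]
contact_force: [-1.2, -0.6, 3.8]
width: 0.585
t 40.3 p [0.5975 0.2448 0.0162] jaw yaw 0.6 turn deg [ 0.6 -0.2 -0.4] share [ 0.012 -0.005 -0.009] SHIFT [-0.002 -0.017  0.012] j6 12.0 w 0.585 F [-1.2 -0.6  3.8]
```

```bash
python3 -m handwheel '[{"translation":[0,0,0],"turn":[0,0,0],"jaw":0.5},{"translation":[0,0,0],"turn":[0,0,0],"jaw":0.5},{"translation":[0,0,0],"turn":[0,0,0],"jaw":0.5},{"translation":[-0.3,0,0],"turn":[0,0,0],"jaw":0.5},{"translation":[-0.3,0,0],"turn":[0,0,0],"jaw":0.5},{"translation":[-0.3,0,0],"turn":[0,0,0],"jaw":0.5},{"translation":[-0.1,0,-0.3],"turn":[0,0,0],"jaw":0.5},{"translation":[0,-0.2,-0.3],"turn":[0,0,0],"jaw":0.5},{"translation":[0,-0.2,-0.3],"turn":[0,0,0],"jaw":0.5},{"translation":[0,-0.2,-0.3],"turn":[0,0,0],"jaw":0.5}]'
python3 -m handwheel '[{"translation":[0,-0.3,-0.2],"turn":[0,0,0],"jaw":0.5},{"translation":[0,-0.3,-0.2],"turn":[0,0,0],"jaw":0.5},{"translation":[0,-0.3,-0.1],"turn":[0,0,0],"jaw":0.5},{"translation":[0,-0.2,-0.1],"turn":[0,0,0],"jaw":0.5},{"translation":[0,0,0],"turn":[0,0,0],"jaw":0.5}]'
python3 - <<'E'
from h import *
T=snap('top','t8.png')[:,:,::-1];S=snap('scene','s8.png')[:,:,::-1]
a=cv2.resize(T[145:295,170:420],(800,480),interpolation=cv2.INTER_CUBIC)
cv2.imwrite('pics/f_top.png',a)
cv2.imwrite('pics/f_sc.png',cv2.resize(S[160:310,200:450],(800,480),interpolation=cv2.INTER_CUBIC))
O=cv2.imread('pics/top0.png').astype(int)
for n,(u0,u1,v0,v1) in dict(pencil=(250,272,238,278),spanner=(318,336,232,286)).items():
  for im in(O,T.astype(int)): 
    p=im[v0:v1,u0:u1].sum(2); m=p<np.median(p)*.72; ys,xs=np.nonzero(m); print(n,m.sum(),xs.mean()+u0,ys.mean()+v0)
E
```

```text
time_s: 41.55
ee_pos: [0.5076, 0.4248, 0.1727]
orientation: [113.7, 89.2, 23.7]
contact_force: [0.7, 0.3, 0.3]
width: 0.749
time_s: 42.18
ee_pos: [0.3341, 0.5208, 0.1712]
orientation: [120.1, 89.1, 30.5]
contact_force: [0.6, 0.9, 0.8]
width: 0.755
pencil 74 261.0 257.1756756756757
pencil 38 260.10526315789474 260.0526315789474
spanner 137 326.02919708029196 261.18978102189783
spanner 140 325.9428571428571 261.59285714285716
```

View pics/f_top.png

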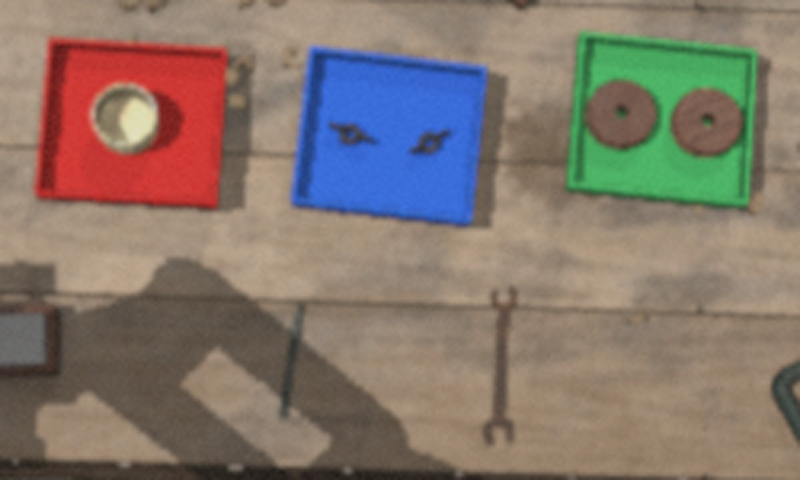

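View pics/f_sc.png

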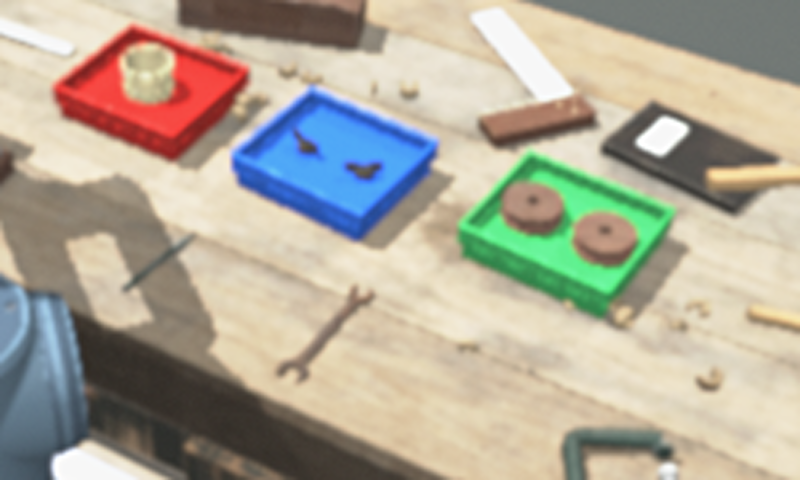

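The views show the pot upright in red (124,118), the nuts in blue (352,133), (431,143), the pulleys side by side in green (622,111), (707,120); spanner and pencil in place. One number check on the pulleys against the walls.

Run:
```python
from h import *
f=lambda u,v,z:pt('top',170+u/3.2,145+v/3.2,z)[:2]
for nm,cor,obs in(('green',[(585,32),(757,50),(750,208),(570,190)],[((622,113),.046),((707,121),.046)]),('blue',[(312,46),(487,68),(472,226),(292,206)],[((352,133),.035),((431,143),.035)]),('red',[(50,38),(228,48),(217,208),(37,199)],[((125,118),.063)])):
  C=np.array([f(*c,.044) for c in cor]);c=C.mean(0);y=(C[0]-C[1]+C[3]-C[2]);y/=np.linalg.norm(y);x=np.array([y[1],-y[0]])
  print(nm,c.round(4),[(np.round([(f(*p,z)-c)@x,(f(*p,z)-c)@y],4)) for p,z in obs])
sc=lambda u,v,z:pt('scene',200+u/3.2,160+v/3.2,z)[:2].round(4)
print([(sc(u,v,.046)) for u,v in((533,205),(605,230))])
```

```text
green [ 0.6131 -0.2464] [array([0.0012, 0.0406]), array([ 0.0018, -0.0377])]
blue [0.5891 0.0057] [array([0.0007, 0.0355]), array([ 0.0001, -0.0377])]
red [0.5935 0.2408] [array([-0.0012,  0.0055])]
[array([ 0.6133, -0.2085]), array([ 0.6155, -0.2839])]
```

All are well within their limits, and both views agree at floor height. Handing in.

```bash
python3 -c "
from cell import manip
s=manip.read_state();print(s['time_s'],s['contact_force']);print(manip.hand_in())"
```

```text
42.275 [ 1.33355705  0.19578279 -0.09333211]
the job is handed in; nothing more can be done
None
```

I put both pulleys in the green tray, both wing nuts in the blue tray and the largest brass pot in the red tray. I handed the job in at 42.3 s with the arm clear of everything; no verdict was reported.

**Last checks, from both cameras:**

| Part | Tray | Position in the tray (x, y), mm |
|---|---|---|
| Pulleys | green | (1, 41) and (2, −38) |
| Wing nuts | blue | (1, 36) and (0, −38) |
| Brass pot | red | (−1, 6) |

- **Margins:** every part is inside its limits. The nearest to one is a pulley at y = 41 mm, against a limit of 50 mm.
- **Lying flat:** everything looked level and at rest in the pictures. I did not measure heights or tilt directly; the pulley positions from the two views agree at tray-floor height.
- **Spanner and pencil:** the spanner shows no movement. For the pencil, the mask centre shifted about 3 pixels (about 9 mm), but the arm's shadow lay across it in the later picture. In the picture it looked unmoved.

**Disagreement with the spec:** the fingertips were about 34 mm higher than the reported pose and the stated 17 mm nose imply. Because of this, the first grasp closed above pulley A without moving it. After that I set the heights from the pictures and a careful descent to the bench, and every later grasp and placing worked first time.

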